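# Lay the visitor's tea tray

### The job

Lay the tea tray for a visitor: stand the empty tan mug from the worktop (not the one on the draining board) upright on the round cork coaster with its handle towards the front edge of the tray, and hang the lidded steel tea infuser in that mug with its flange resting on the rim. Lay the teaspoon lengthwise in the middle of the white spoon rest, handle end towards the front edge, and stand the spice jar on the tray's bare floor between the mug and the spoon rest, in line with them. Do not disturb the used mug or the tape measure, do not knock anything over, and leave everything released and at rest.

Things in the scene. Friction and masses are not known exactly. Their poses are not given: they have to be found in the camera images.
- tray: Brown wooden serving tray, fixed, 190 x 300 mm; floor 6 mm above the worktop, rim 8 mm wide and 16 mm high, dark wire handles to 34 mm high on the short sides. Origin: middle of its front edge (nearest the robot), underside. +x to its back edge, +y along it to the robot's left; turned up to 0.1 rad. Carries the coaster on one half and the spoon rest on the other, either way round.
- coaster: Round flat cork coaster fixed on the tray's floor, 90 mm across, 5 mm thick. Origin: centre of its underside. Axes as the tray's. (Mind the wall cabinet over the back of the worktop: its front is at x 0.6 m, its underside 0.5 m up.)
- spoon_rest: Flat white ceramic spoon rest fixed on the tray's floor: 156 mm long (its x, tray's front to back), 54 mm wide, 5 mm thick, a 3 mm raised bead at each short end only. Origin: centre of its underside. Axes as the tray's. Its centre is about 150 mm from the coaster's, with about 78 mm of bare floor between them.
- mug: Empty tan mug, 0.22 to 0.35 kg, 101 mm tall, 78 mm across. Pinch its wall at the rim, away from the handle: there 4 to 8 mm thick, thicker lower down. Origin in the plane of the underside, but the cup's axis is at x 0, y +15.5 mm from it; the handle runs along -y to y -55 mm, 33 mm wide, 18 to 89 mm high. Starts standing beside the tray, handle to the robot's right within 30 degrees.
- infuser: Lidded tea infuser, one piece, 0.09 to 0.14 kg: tapered steel basket 60 mm deep (41 mm across at the foot, 52 at the top), flange 86 mm across and 3 mm thick above it, low lid, black knob 19 to 23 mm across from 70 to 94 mm height: grip there from above. Stands on its basket. Origin: centre of the basket's underside. Home in the mug its origin is on the cup's axis, 41 mm above the mug's underside.
- spoon: Steel teaspoon, 20 g, lying flat, 130 mm long (its x), 26 mm wide at the bowl, 11 mm high. Origin: middle of its length, underside. Bowl at the +x end, handle to -x. It takes the fingers as a solid taper, 20 mm wide at the middle, 15 mm wide 30 mm towards the handle end. Starts beside the tray lying across, yaw 1.2 to 1.95 rad.
- spice_jar: Small round spice jar with a dark lid, 0.08 to 0.15 kg, 44 mm across, 105 mm tall, standing beside the tray. Origin: centre of its underside. Grip it across the body or lid.
- used_mug: Used white mug with a pattern, 82 x 117 x 91 mm, a loose bystander on the robot's right: leave it alone. Origin: centre of its underside, handle included.
- tape_rule: Teal tape measure, 38 x 78 x 66 mm, a loose bystander behind on the left: leave it alone. Origin: centre of its underside.
Things that resemble listed ones, but are neither listed nor needed, are in the scene too. Leave any pink look-alike of the infuser alone.

How it is judged:
By the outcome, as a careful person would: the job done as asked, in the order asked, and still so for the second after the job is handed in, with the robot touching nothing.
It also fails if it takes over 106 s, if anything falls off the work surface, if the arm or the gripper's body presses on something with over 40 N, if the wrist force passes 120 N, or if a joint passes its speed limit or range.

### The arm

A 6-joint arm with a two-finger parallel gripper is mounted at the origin on a cart in front of the work surface, level with it; the furniture and walls round the work are solid. World frame = base frame: x ahead of the robot, y to its left, z up, the work surface at z = 0. Lengths are in m, angles in rad, forces in N, time in s.
With the tool pointing down it reaches from about 0.225 to 0.875 m from the base axis. Payload 3.4 kg.
Tool frame: the origin (TCP) lies at the very end of the fingers, on their centre line; the grasp point (between the pads) lies 19 mm behind it; z points along the fingers, y is the line along which they close (so a half turn about z gives the same grasp; the last joint's range is limited). The gripper opens to 85 mm and grips with 20 to 120 N. Pads are 22 mm wide; open, the fingers measure 114 mm over their backs; the gripper's body (76 mm by 85 mm) begins 54 mm behind the grasp point. The pads swing forward as they close: fully open they stand 13 mm farther back than shut.
Start: joints at [1.018, 0.276, 1.505, -0, 1.361, -0.121], TCP at [0.241, 0.522, 0.231] pointing down, gripper open.
Joint ranges: [-2.89, 2.89], [-0.75, 2.08], [0.22, 2.7], [-1.18, 4.32], [0.11, 2.71], [-2.7, 2.7]. Speed limits (rad/s): [2.57, 2.57, 3.14, 3.14, 3.14, 3.14].

### API

Orientations are given as a unit quaternion [w, x, y, z].
In Python, from rig import manip, eyes gives the robot as it stands.
- The arm moves only by the tool servo_tool, never from a script. Its argument "series" is text: rows parted by semicolons, each of 7 numbers parted by spaces: the shift along the tool's x, y, z in m, then the turn, a rotation vector about the tool's x, y, z in degrees, then the closure, from 0 (fully open) to 1 (shut). In form: dx dy dz ax ay az fingers; .... A call has 1 to 5 rows; each row is the pose to reach, as a shift and turn from the pose commanded when the call began, along the tool's axes at that moment; what a row does not reach only later rows make up. A row lasts 1/10 s, in which the tool goes at most 50 mm and 8.59 degrees, less where a joint would pass 70% of its speed; a pose out of reach is approached as far as the arm can. A call with a gripper value outside its range is refused whole. The fingers move at their own pace and stop on an object; "squeeze" is the grip in N (left out, the last holds). Time passes only in rows, so rows that repeat a pose let the fingers close. It gives the time, the measured TCP pose, the force, the opening and the grip force at its end, in the units of the state.
- manip.get_state(): the state, without advancing time (a new reading comes with each control period).
- eyes.get_image(name): name is "scene" or "top" or "wrist"; returns the picture (480x640x3 uint8, red, green, blue); there is no depth.
- eyes.camera_info(name): a dict with "fx", "fy", "cx", "cy" (pixels), "eye" and "orientation" of the camera in the world. Camera axes: x right, y down, z forward; pixel columns grow to the right and rows downward; lengths in m; the calibration is good to about 2 mm. The wrist camera is an equidistant fisheye: a pixel r from the principal point sees the ray r / f radians off the axis. A picture is of the moment at which its call begins: read the wrist's pose just before it. camera_info takes no time and is no camera call; for the wrist camera it gives the pose at the moment of the call.
- manip.sign_off(): hands the job in; it is judged then, once.
The state is a dict: "clock": time; "qpos": joint angles; "qd": joint speeds; "effort": joint torques, N m; "position": TCP position; "ee_rot": TCP orientation; "contact_force": force on the tool from outside, world axes, zero at the start; "moment": the same for the moment, N m; "width": finger opening in m; "gripper_force": force on a finger pad.
Only numpy, scipy, OpenCV 4.12 (cv2) and the standard library are available. Lean on these libraries where they do the work, as an engineer would, in place of code of your own. Each camera call takes 0.05 s, during which the arm holds its last target. There are 200 camera calls.

## Working session

There is one attempt and no reset: what is moved stays moved. The work goes in short steps, Python scripts to look and compute and a tool call to move; the robot and the scene stay as the last step left them, time stands still between calls to the robot, and variables do not carry over. Pictures are saved under pics/ and viewed, at most 14 in all, crops included, and the job is handed in when it is done.

Besides the shell and the picture viewer there is one more tool, called after ">>>" as name(argument=value, ...), one argument or row to a line, values as JSON. servo_tool: Moves the arm, as the interface text tells. Its arguments: {"type":"object","properties":{"series":{"type":"string"},"squeeze":{"type":"number"}},"required":["series"]}

```bash
ls; mkdir -p pics
python3 - <<'E'
from rig import manip, eyes
import cv2
for n in ("scene","top"):
    im=eyes.get_image(n); cv2.imwrite(f"pics/{n}0.png",im[:,:,::-1]); print(n,eyes.camera_info(n))
s=manip.get_state();print(s['clock'],s['position'],s['ee_rot'],s['width'])
E
```

```text
pics
scene {'fx': 514.5487335181562, 'fy': 514.5487335181562, 'cx': 315.9523865453516, 'cy': 242.41046864897518, 'eye': array([-0.01529531,  1.11321794,  0.66320327]), 'orientation': array([ 0.12704509, -0.18133205,  0.82021943, -0.52746404])}
top {'fx': 520.4484996438105, 'fy': 520.4484996438105, 'cx': 316.0713503881991, 'cy': 237.87196907462706, 'eye': array([ 0.32008143, -0.10016565,  1.50375739]), 'orientation': array([ 0.06690985, -0.693936  ,  0.71501557, -0.05223635])}
0.1 [0.24038085 0.52182904 0.23051721] [-2.84445078e-04  2.14229162e-01  9.76783080e-01 -7.74496298e-04] 0.08540789589062518
```

View pics/scene0.png

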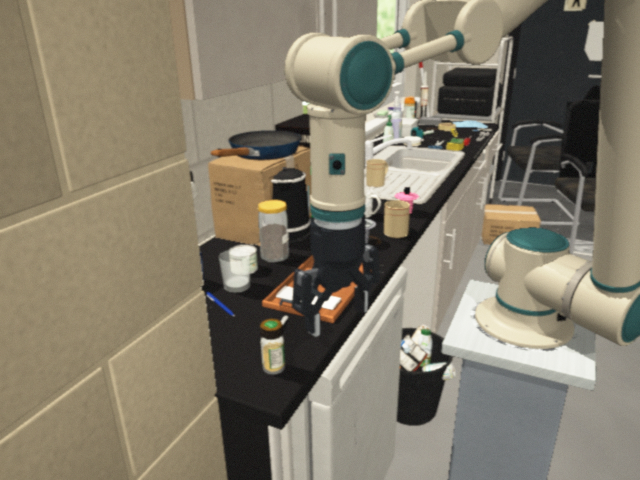

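View pics/top0.png

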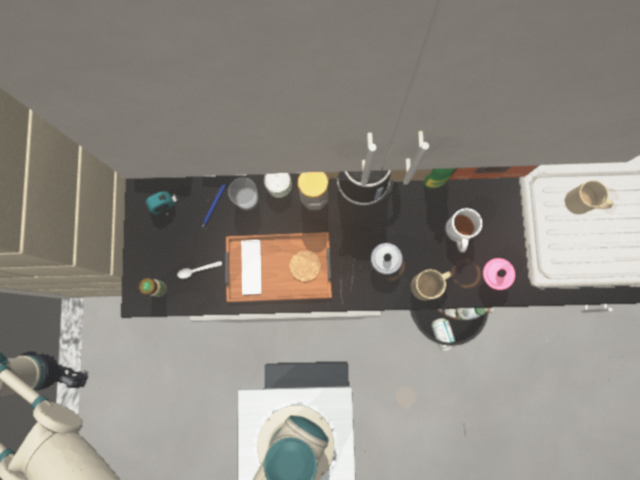

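```bash
cat > h.py <<'E'
import numpy as np, cv2
from scipy.spatial.transform import Rotation as R
from rig import manip, eyes
def q2R(q): return R.from_quat(np.roll(np.asarray(q),-1))
def ray(info,u,v,fish=False):
    x=(u-info['cx'])/info['fx']; y=(v-info['cy'])/info['fy']
    if fish:
        t=np.hypot(x,y); s=np.sin(t)/t if t>1e-9 else 1.
        d=np.array([x*s,y*s,np.cos(t)])
    else: d=np.array([x,y,1.])
    return q2R(info['orientation']).apply(d)
def onz(info,u,v,z,fish=False):
    d=ray(info,u,v,fish); e=np.asarray(info['eye']); return e+d*(z-e[2])/d[2]
def pix(info,p,fish=False):
    c=q2R(info['orientation']).inv().apply(np.asarray(p)-info['eye'])
    if fish:
        r=np.hypot(c[0],c[1]); t=np.arctan2(r,c[2]); k=t/max(r,1e-9)
        return np.array([info['cx']+info['fx']*c[0]*k, info['cy']+info['fy']*c[1]*k])
    return np.array([info['cx']+info['fx']*c[0]/c[2], info['cy']+info['fy']*c[1]/c[2]])
def down(yaw):  # tool pointing down, tool y (closing line) at world angle yaw
    y=np.array([np.cos(yaw),np.sin(yaw),0]); z=np.array([0,0,-1.]); x=np.cross(y,z)
    return R.from_matrix(np.c_[x,y,z])
def yaw_of(q): y=q2R(q).apply([0,1,0]); return np.arctan2(y[1],y[0])
def plan(p0,y0,wps):
    """p0,y0deg: commanded pose; wps: list of (x,y,z,yawdeg) each a call's start frame = previous waypoint"""
    for w in wps:
        d=down(np.radians(y0)).inv().apply(np.array(w[:3])-p0); a=-(w[3]-y0)
        n=max(np.linalg.norm(d)/.05,abs(a)/8.59)
        print("-> %s yaw %.1f : %.4f %.4f %.4f 0 0 %.2f   rows>=%.1f"%(np.round(w[:3],4),w[3],*d,a,n))
        p0=np.array(w[:3]);y0=w[3]
E
python3 - <<'E'
from h import *
s=manip.get_state(); print(np.degrees(yaw_of(s['ee_rot'])))
im=cv2.imread('pics/top0.png'); I=eyes.camera_info('top')
c=im[165:325,120:520]; cv2.imwrite('pics/topc.png',cv2.resize(c,None,fx=2,fy=2,interpolation=cv2.INTER_CUBIC))
hsv=cv2.cvtColor(im,cv2.COLOR_BGR2HSV)
for nm,(u,v),z in [("mug",(430,285),.101),("inf",(386,257),.063),("knob",(388,258),.094),("jar",(147,285),.105),("coaster",(305,266),.011),("pink",(498,273),.07),("used",(465,224),.091)]:
    print(nm,np.round(onz(I,u,v,z),3),hsv[v,u])
E
```

```text
65.25938623493938
mug [ 0.422 -0.376  0.101] [ 16  78 138]
inf [ 0.506 -0.267  0.063] [ 0  4 65]
knob [ 0.499 -0.268  0.094] [ 0  4 66]
jar [0.444 0.387 0.105] [ 64  88 174]
coaster [ 0.494 -0.038  0.011] [ 16 100 233]
pink [ 0.451 -0.57   0.07 ] [176  53  77]
used [ 0.587 -0.484  0.091] [  9 122  94]
```

View pics/topc.png

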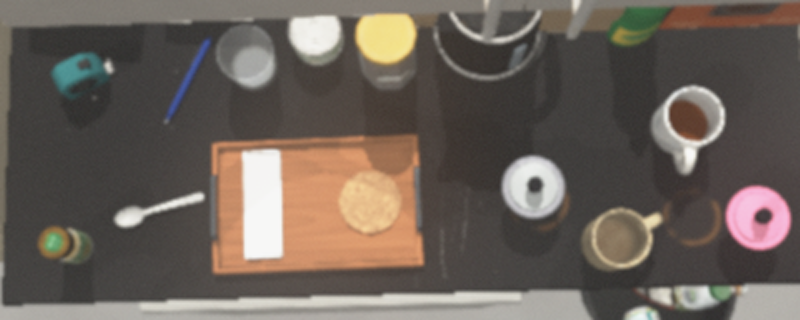

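The crop shows the tray with the spoon rest left and coaster right, the infuser at (533,187), the tan mug at (617,240) with its handle right and up, the spoon with its bowl left at (128,217), and the jar at (55,243). Next I measure them by masks.

```bash
cat > m.py <<'E'
from h import *
im=cv2.imread('pics/top0.png'); I=eyes.camera_info('top'); S=4
b=cv2.resize(im,None,fx=S,fy=S,interpolation=cv2.INTER_CUBIC); hsv=cv2.cvtColor(b,cv2.COLOR_BGR2HSV)
def seg(lo,hi,box):
    m=cv2.inRange(hsv,lo,hi); k=np.zeros_like(m); x0,y0,x1,y1=[S*v for v in box]; k[y0:y1,x0:x1]=m[y0:y1,x0:x1]
    k=cv2.morphologyEx(k,cv2.MORPH_CLOSE,np.ones((9,9)))
    cs,_=cv2.findContours(k,cv2.RETR_EXTERNAL,cv2.CHAIN_APPROX_NONE); return max(cs,key=cv2.contourArea)
def W(c,z): return np.array([onz(I,(u+.5)/S-.5,(v+.5)/S-.5,z)[:2] for u,v in c.reshape(-1,2)])
def rect(nm,c,z):
    w=W(c,z).astype(np.float32)*1000; (cx,cy),(a,h),t=cv2.minAreaRect(w); print(nm,"rect c",round(cx,1),round(cy,1),"size",round(a,1),round(h,1),"ang",round(t,1)); return w
def circ(nm,c,z):
    w=W(c,z).astype(np.float32)*1000; (cx,cy),r=cv2.minEnclosingCircle(w); e=cv2.fitEllipse(w); print(nm,"circ c",round(cx,1),round(cy,1),"d",round(2*r,1),"ell",np.round(e[0],1),np.round(e[1],1)); return w
rect("tray",seg((0,90,60),(18,255,255),(222,228,335,306)),.016)
rect("rest",seg((0,0,150),(179,60,255),(235,232,268,300)),.011)
circ("coaster",seg((12,40,140),(25,140,255),(285,246,324,286)),.011)
circ("flange",seg((0,0,95),(179,60,255),(365,240,406,276)),.063)
w=rect("spoon",seg((0,0,90),(179,60,255),(172,258,226,282)),.006); print(w[w[:,1].argmax()],w[w[:,1].argmin()])
circ("jarlid",seg((5,60,40),(85,255,255),(135,275,160,297)),.105)
c=seg((10,30,80),(30,255,255),(405,262,460,304)); circ("mug+h",c,.09)
E
python3 m.py
```

```text
tray rect c 495.1 39.5 size 195.0 304.2 ang 0.4
rest rect c 497.4 118.2 size 160.9 57.5 ang 0.7
coaster circ c 495.4 -35.9 d 160.2 ell [495.4 -35.7] [131.9 136.3]
flange circ c 502.3 -267.8 d 92.3 ell [ 502.9 -267.3] [89.5 90.4]
spoon rect c 491.1 265.0 size 69.3 143.6 ang 0.1
[484.7969 336.7646] [456.51617 193.11424]
jarlid circ c 439.4 382.1 d 59.3 ell [440.7 383.1] [44.9 60. ]
mug+h circ c 435.6 -389.0 d 138.4 ell [ 428.3 -381.1] [ 80.8 129.6]
```

Run:
```python
from h import *
s=manip.get_state(); print(eyes.camera_info('wrist'), s['position'])
plan(s['position'],65.26,[(.35,.29,.33,45),(.42,.05,.33,30),(.40,-.15,.33,30),(.40,-.34,.33,30)])
```

```text
{'fx': 371.64829954431775, 'fy': 371.64829954431775, 'cx': 310.611155819431, 'cy': 238.72656383802286, 'eye': array([0.17216242, 0.55398472, 0.37290654]), 'orientation': array([0.12551625, 0.83275426, 0.5332957 , 0.0797604 ])} [0.24038085 0.52182904 0.23051721]
-> [0.35 0.29 0.33] yaw 45.0 : -0.1966 -0.1647 -0.0995 0 0 20.26   rows>=5.5
-> [0.42 0.05 0.33] yaw 30.0 : -0.2192 -0.1202 0.0000 0 0 15.00   rows>=5.0
-> [ 0.4  -0.15  0.33] yaw 30.0 : -0.1632 -0.1173 0.0000 0 0 0.00   rows>=4.0
-> [ 0.4  -0.34  0.33] yaw 30.0 : -0.1645 -0.0950 0.0000 0 0 0.00   rows>=3.8
```

>>> servo_tool(
  series="-0.178 -0.148 -0.09 0 0 18 0;-0.178 -0.148 -0.09 0 0 18 0;-0.178 -0.148 -0.09 0 0 18 0;-0.178 -0.148 -0.09 0 0 18 0;-0.178 -0.148 -0.09 0 0 18 0",
)

```text
clock: 0.6
position: [0.3406, 0.3115, 0.3218]
ee_rot: [0.0, 0.364, 0.931, -0.0]
contact_force: [0.9, 0.4, -0.7]
width: 0.0853
gripper_force: 0.0
```

>>> servo_tool(
  series="-0.2 -0.12 0 0 0 17 0;-0.2 -0.12 0 0 0 17 0;-0.2 -0.12 0 0 0 17 0;-0.2 -0.12 0 0 0 17 0;-0.2 -0.12 0 0 0 17 0",
)

```text
clock: 1.1
position: [0.4059, 0.0866, 0.3211]
ee_rot: [0.0, 0.499, 0.867, -0.0]
contact_force: [0.4, 1.8, -0.3]
width: 0.0854
gripper_force: 0.0
```

```bash
cat > look.py <<'E'
import sys
from h import *
s=manip.get_state(); I=eyes.camera_info('wrist'); im=eyes.get_image('wrist')
cv2.imwrite(f'pics/{sys.argv[1]}.png',im[:,:,::-1])
np.save(f'pics/{sys.argv[1]}.npy',dict(I),allow_pickle=True)
print(s['clock'],s['position'],np.degrees(yaw_of(s['ee_rot'])),s['width'],np.round(s['qd'],3),I['eye'])
E
python3 look.py w1
```

```text
1.1 [0.405927   0.08655727 0.32108396] 30.13778605913142 0.08544412077847982 [-0.775  0.022 -0.021  0.031 -0.001 -0.766] [0.36805693 0.15216861 0.46339553]
```

View pics/w1.png

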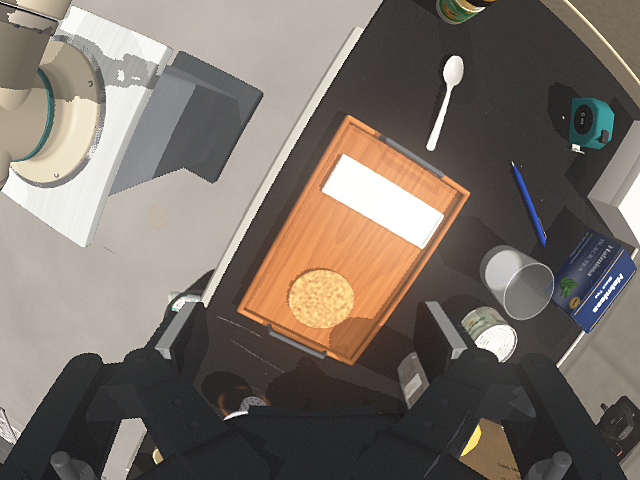

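Wrist view: the tray, coaster centred at (321,298), spoon rest centred at (383,201), and the whole spoon from bowl (453,68) to handle end (430,148) are clear.

```bash
cat > seg.py <<'E'
from h import *
def load(n): 
    return cv2.imread(f'pics/{n}.png'), np.load(f'pics/{n}.npy',allow_pickle=True).item()
def seg(im,lo,hi,box,close=5):
    m=cv2.inRange(cv2.cvtColor(im,cv2.COLOR_BGR2HSV),lo,hi); k=np.zeros_like(m); x0,y0,x1,y1=box; k[y0:y1,x0:x1]=m[y0:y1,x0:x1]
    k=cv2.morphologyEx(cv2.morphologyEx(k,cv2.MORPH_OPEN,np.ones((3,3))),cv2.MORPH_CLOSE,np.ones((close,close)))
    cs,_=cv2.findContours(k,cv2.RETR_EXTERNAL,cv2.CHAIN_APPROX_NONE); return max(cs,key=cv2.contourArea)
def W(I,c,z): return (np.array([onz(I,u,v,z,True)[:2] for u,v in c.reshape(-1,2)])*1000).astype(np.float32)
def rect(nm,w): r=cv2.minAreaRect(w); print(nm,"rect c",np.round(r[0],1),"size",np.round(r[1],1),"ang",round(r[2],2)); return r
def circ(nm,w): e=cv2.fitEllipse(w); c=cv2.minEnclosingCircle(w); print(nm,"ell",np.round(e[0],1),np.round(e[1],1),"enc",np.round(c[0],1),round(2*c[1],1)); return e
E
python3 - <<'E'
from seg import *
im,I=load('w1')
rect("rest",W(I,seg(im,(0,0,170),(179,40,255),(315,145,450,255)),.0115))
circ("coaster",W(I,seg(im,(14,0,90),(32,150,255),(280,258,362,338),9),.011))
rect("tray",W(I,seg(im,(0,110,50),(17,255,255),(228,108,478,370),15),.016))
c=seg(im,(0,0,140),(179,60,255),(415,45,475,160)); w=W(I,c,.006); rect("spoon",w)
print("spoon ends",w[w[:,1].argmax()],w[w[:,1].argmin()])
s=manip.get_state(); print(s['position'])
plan(s['position'],30.1,[(.40,-.13,.33,30),(.38,-.33,.30,30)])
E
```

```text
rest rect c [495.3 119.3] size [155.7  53.8] ang 0.65
coaster ell [493.8 -36.2] [87.8 87.9] enc [493.6 -36.4] 90.0
tray rect c [492.5  40.9] size [191.  299.6] ang 0.77
spoon rect c [495.1 270.6] size [ 26.2 130.8] ang 15.84
spoon ends [481.77295 334.4965 ] [509.34    206.59648]
[0.40746329 0.08270241 0.32095661]
-> [ 0.4  -0.13  0.33] yaw 30.0 : -0.1803 -0.1131 -0.0090 0 0 0.10   rows>=4.3
-> [ 0.38 -0.33  0.3 ] yaw 30.0 : -0.1632 -0.1173 0.0300 0 0 0.00   rows>=4.1
```

>>> servo_tool(
  series="-0.18 -0.113 -0.009 0 0 0 0.4;-0.18 -0.113 -0.009 0 0 0 0.4;-0.18 -0.113 -0.009 0 0 0 0.4;-0.18 -0.113 -0.009 0 0 0 0.4;-0.18 -0.113 -0.009 0 0 0 0.4",
)

```text
clock: 1.65
position: [0.3986, -0.1272, 0.33]
ee_rot: [0.0, 0.5, 0.866, -0.001]
contact_force: [-0.3, -0.0, -0.5]
width: 0.0512
gripper_force: 0.0
```

>>> servo_tool(
  series="-0.163 -0.117 0.03 0 0 0 0.4;-0.163 -0.117 0.03 0 0 0 0.4;-0.163 -0.117 0.03 0 0 0 0.4;-0.163 -0.117 0.03 0 0 0 0.4;-0.163 -0.117 0.03 0 0 0 0.4",
)

```text
clock: 2.15
position: [0.3794, -0.327, 0.2981]
ee_rot: [-0.001, 0.5, 0.866, -0.001]
contact_force: [-0.7, 0.5, -0.3]
width: 0.0512
gripper_force: 0.0
```

```bash
python3 look.py w2
```

```text
2.15 [ 0.37936826 -0.32700402  0.29811598] 29.98294899512826 0.05118401889593339 [ 0.02  -0.019  0.011  0.07   0.069 -0.   ] [ 0.34203745 -0.26144092  0.44059409]
```

View pics/w2.png

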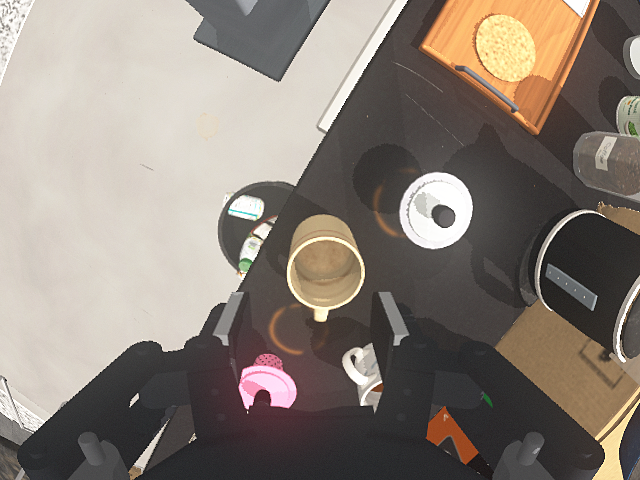

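Tan mug rim spans columns 287–364 and rows 236–310, handle at (320,314); infuser flange centred at (436,211).

Run:
```python
from seg import *
im,I=load('w2')
# rim: bright cream ring
hsv=cv2.cvtColor(im,cv2.COLOR_BGR2HSV); print(hsv[273,289],hsv[309,330],hsv[237,326],hsv[270,325],hsv[316,320],hsv[225,325])
m=cv2.inRange(hsv,(15,20,190),(35,255,255)); m[:232]=0;m[325:]=0;m[:,:280]=0;m[:,370:]=0
k=m.copy(); k[308:]=0
ys,xs=np.nonzero(k); cv2.imwrite('/tmp/k.png',k)
w=W(I,np.c_[xs,ys],.101); h=cv2.convexHull(w); circ("rim",h)
ys,xs=np.nonzero(m[311:]); w=W(I,np.c_[xs,ys+311],.089); print("handle",w.mean(0),w.min(0),w.max(0))
for z in (.063,.066): circ("flange",W(I,seg(im,(0,0,120),(179,40,255),(395,168,478,252),25),z))
c=seg(im,(0,0,0),(179,255,90),(426,200,462,232)); circ("knob",W(I,c,.094))
```

```text
[ 30  41 255] [ 17  93 213] [ 30  16 255] [ 17  99 176] [ 26  33 255] [ 20  82 190]
rim ell [ 422.7 -372.4] [76.6 90.3] enc [ 424.7 -371.4] 88.6
handle [ 447.58902 -424.52075] [ 439.7207  -431.48773] [ 454.6864 -416.6016]
flange ell [ 501.8 -266.5] [84.7 85.2] enc [ 501.7 -266.6] 86.5
flange ell [ 500.5 -266.5] [84.  84.5] enc [ 500.5 -266.5] 85.8
knob ell [ 490.9 -266.6] [13.5 17.7] enc [ 493.3 -266.5] 19.6
```

Run:
```python
import cv2
im=cv2.imread('pics/w2.png')[200:340,260:400]
k=cv2.imread('/tmp/k.png')[200:340,260:400]
import numpy as np
cv2.imwrite('pics/c2.png',cv2.resize(np.hstack([im,k]),None,fx=2.8,fy=2.8,interpolation=cv2.INTER_CUBIC))
```

```text
(no output)
```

View pics/c2.png

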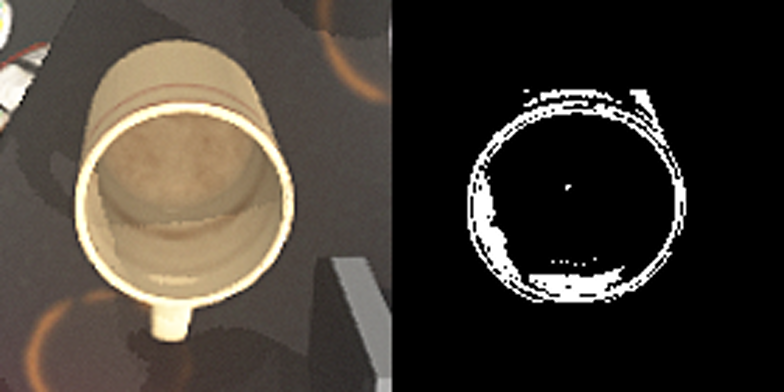

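Run:
```python
from seg import *
im,I=load('w2')
P=[onz(I,u,v,.101,True)[:2]*1000 for u,v in [(287.1,272),(364.6,272),(326,236.1),(326,309.3),(300,245),(352,245),(300,298.5),(352,299)]]
print(np.round(P,1)); 
for Q in (P[:2],P[2:4]): print(np.mean(Q,0),np.linalg.norm(Q[0]-Q[1]))
c=np.mean(P[:4],0)
for u,v,z in [(320.5,322,.085),(320.5,315,.089),(320.5,318,.089)]:
    h=onz(I,u,v,z,True)[:2]*1000; d=h-c; print(h,np.hypot(*d),np.degrees(np.arctan2(d[1],d[0])))
```

```text
[[ 390.6 -393.1]
 [ 457.2 -354.9]
 [ 405.  -342.2]
 [ 445.2 -409.6]
 [ 387.9 -362.3]
 [ 431.3 -337.3]
 [ 415.9 -412.1]
 [ 462.2 -386.3]]
[ 423.92020111 -373.99812143] 76.77039738671897
[ 425.08174061 -375.87541616] 78.52852652940146
[ 452.99218192 -433.16137557] 64.82170887800177 -63.92597950783639
[ 447.30361192 -423.73097061] 53.85939630418934 -64.95224545932298
[ 449.19490968 -426.92547454] 57.55533112043055 -64.59290810358253
```

Run:
```python
from h import *
plan(manip.get_state()['position'],29.98,[(.3922,-.3907,.14,25.5),(.3922,-.3907,.072,25.5),(.3922,-.3907,.20,25.5),(.40,-.26,.20,-10),(.45,-.11,.20,-50),(.4934,-.0002,.20,-89.3),(.4934,-.0002,.083,-89.3)])
```

```text
-> [ 0.3922 -0.3907  0.14  ] yaw 25.5 : -0.0636 -0.0222 0.1586 0 0 4.48   rows>=3.4
-> [ 0.3922 -0.3907  0.072 ] yaw 25.5 : 0.0000 0.0000 0.0680 0 0 -0.00   rows>=1.4
-> [ 0.3922 -0.3907  0.2   ] yaw 25.5 : 0.0000 0.0000 -0.1280 0 0 -0.00   rows>=2.6
-> [ 0.4  -0.26  0.2 ] yaw -10.0 : 0.1146 0.0633 0.0000 0 0 35.50   rows>=4.1
-> [ 0.45 -0.11  0.2 ] yaw -50.0 : 0.1564 0.0232 0.0000 0 0 40.00   rows>=4.7
-> [ 4.934e-01 -2.000e-04  2.000e-01] yaw -89.3 : 0.1038 -0.0562 0.0000 0 0 39.30   rows>=4.6
-> [ 4.934e-01 -2.000e-04  8.300e-02] yaw -89.3 : 0.0000 0.0000 0.1170 0 0 -0.00   rows>=2.3
```

>>> servo_tool(
  series="0.044 -0.0445 0.158 0 0 4.5 0.6;0.044 -0.0445 0.158 0 0 4.5 0.6;0.044 -0.0445 0.158 0 0 4.5 0.6;0.044 -0.0445 0.158 0 0 4.5 0.6;0.044 -0.0445 0.158 0 0 4.5 0.6",
)

```text
clock: 2.7
position: [0.3175, -0.3026, 0.1398]
ee_rot: [-0.004, 0.531, 0.847, 0.002]
contact_force: [-0.2, 0.0, -0.6]
width: 0.0341
gripper_force: 0.0
```

Run:
```python
from h import *
s=manip.get_state(); plan(s['position'],np.degrees(yaw_of(s['ee_rot'])),[(.3922,-.3907,.14,25.5)])
```

```text
-> [ 0.3922 -0.3907  0.14  ] yaw 25.5 : -0.1119 0.0289 -0.0002 0 0 0.31   rows>=2.3
```

>>> servo_tool(
  series="-0.112 0.029 0 0 0 0 0.6;-0.112 0.029 0 0 0 0 0.6;-0.112 0.029 0 0 0 0 0.6;-0.112 0.029 0 0 0 0 0.6",
)

```text
clock: 3.1
position: [0.3981, -0.3977, 0.144]
ee_rot: [0.003, 0.531, 0.847, -0.001]
contact_force: [-1.3, 0.4, -0.5]
width: 0.0343
gripper_force: 0.0
```

```bash
python3 look.py w3; python3 -c "
from h import *
s=manip.get_state(); I=eyes.camera_info('wrist'); print('tip px',pix(I,s['position'],True),'grasp',pix(I,s['position']+np.array([0,0,.019]),True),'pinch target rim',pix(I,[.3922,-.3907,.101],True))"
```

```text
3.1 [ 0.39806857 -0.39766209  0.14404969] 25.83262446613063 0.03432652248184416 [-0.002 -0.038  0.086 -0.005  0.033 -0.005] [ 0.36459764 -0.32901417  0.28603516]
tip px [310.15936528 309.38951604] grasp [310.19202555 332.37617034] pinch target rim [307.29062351 261.1325582 ]
```

View pics/w3.png

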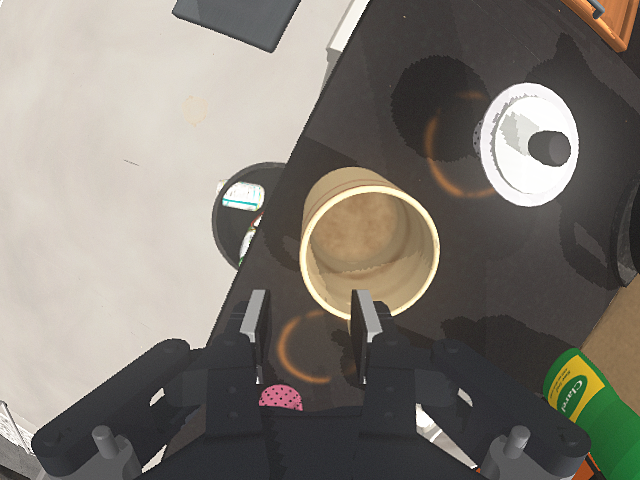

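Rim now spans columns 300–439 and rows 186–318; I check the axis again from here.

Run:
```python
from seg import *
im,I=load('w3')
P=[onz(I,u,v,.101,True)[:2]*1000 for u,v in [(300,250),(439.5,250),(370,186),(370,320)]]
for Q in (P[:2],P[2:4]): print(np.mean(Q,0),np.linalg.norm(Q[0]-Q[1]))
s=manip.get_state(); print(s['position'],s['qd'].round(3)); plan(s['position'],25.5,[(.3922,-.3907,.14,25.5)])
```

```text
[ 422.42278417 -372.4522079 ] 76.45859412231022
[ 423.783336   -376.38661137] 77.13569849048615
[ 0.3962725  -0.395682    0.14358734] [-0.006 -0.026  0.064 -0.004  0.013 -0.003]
-> [ 0.3922 -0.3907  0.14  ] yaw 25.5 : 0.0062 -0.0015 0.0036 0 0 -0.00   rows>=0.1
```

>>> servo_tool(
  series="0 0 0 0 0 0 0.6;0 0 0 0 0 0 0.6;0 0 0 0 0 0 0.6",
)

```text
clock: 3.45
position: [0.3938, -0.3944, 0.1428]
ee_rot: [0.0, 0.532, 0.847, 0.0]
contact_force: [0.4, 0.3, 0.3]
width: 0.0341
gripper_force: 0.0
```

>>> servo_tool(
  series="0.0045 0 0.02 0 0 0 0.6;0.0045 0 0.045 0 0 0 0.6;0.0045 0 0.071 0 0 0 0.6;0.0045 0 0.071 0 0 0 0.6;0.0045 0 0.071 0 0 0 0.6",
)

```text
clock: 3.95
position: [0.392, -0.3911, 0.0716]
ee_rot: [-0.0, 0.532, 0.847, 0.0]
contact_force: [0.0, 0.1, 0.4]
width: 0.0344
gripper_force: 0.0
```

>>> servo_tool(
  series="0 0 0 0 0 0 1;0 0 0 0 0 0 1;0 0 0 0 0 0 1;0 0 0 0 0 0 1;0 0 0 0 0 0 1",
  squeeze=60,
)

```text
clock: 4.45
position: [0.3933, -0.3927, 0.0733]
ee_rot: [0.002, 0.532, 0.847, -0.001]
contact_force: [-0.1, 0.1, 5.7]
width: 0.0051
gripper_force: 60.6
```

>>> servo_tool(
  series="0 0 -0.03 0 0 0 1;0 0 -0.07 0 0 0 1;0 0 -0.105 0 0 0 1;0 0 -0.13 0 0 0 1;0 0 -0.13 0 0 0 1",
)

```text
clock: 4.95
position: [0.3937, -0.3931, 0.2052]
ee_rot: [0.004, 0.532, 0.847, -0.001]
contact_force: [0.1, -0.4, -2.9]
width: 0.0045
gripper_force: 61.0
```

Run:
```python
from h import *
s=manip.get_state(); print(s['width'],s['contact_force'],s['moment'],s['position'])
plan(np.array([.392,-.391,.202]),25.6,[(.40,-.26,.20,-5),(.42,-.15,.20,-35),(.46,-.06,.20,-64),(.4934,-.0002,.20,-89.3),(.4934,-.0002,.083,-89.3)])
```

```text
0.004457052375610361 [ 0.10004293 -0.35906227 -2.88750914] [-0.07145674  0.08111061  0.01785686] [ 0.39368863 -0.39314053  0.20524423]
-> [ 0.4  -0.26  0.2 ] yaw -5.0 : 0.1147 0.0638 0.0020 0 0 30.60   rows>=3.6
-> [ 0.42 -0.15  0.2 ] yaw -35.0 : 0.1113 0.0103 0.0000 0 0 30.00   rows>=3.5
-> [ 0.46 -0.06  0.2 ] yaw -64.0 : 0.0967 -0.0189 0.0000 0 0 29.00   rows>=3.4
-> [ 4.934e-01 -2.000e-04  2.000e-01] yaw -89.3 : 0.0562 -0.0391 0.0000 0 0 25.30   rows>=2.9
-> [ 4.934e-01 -2.000e-04  8.300e-02] yaw -89.3 : 0.0000 0.0000 0.1170 0 0 -0.00   rows>=2.3
```

>>> servo_tool(
  series="0.029 0.016 0 0 0 7.5 1;0.057 0.032 0 0 0 15 1;0.086 0.048 0 0 0 23 1;0.1147 0.0638 0.002 0 0 30.6 1;0.1147 0.0638 0.002 0 0 30.6 1",
)

```text
clock: 5.45
position: [0.3976, -0.2547, 0.1969]
ee_rot: [-0.004, 0.736, 0.677, 0.001]
contact_force: [0.3, -0.3, -2.4]
width: 0.0046
gripper_force: 61.0
```

>>> servo_tool(
  series="0.028 0.003 0 0 0 7.5 1;0.056 0.005 0 0 0 15 1;0.084 0.008 0 0 0 22.5 1;0.1113 0.0103 0 0 0 30 1;0.1113 0.0103 0 0 0 30 1",
)

```text
clock: 5.95
position: [0.4184, -0.1471, 0.1977]
ee_rot: [-0.002, 0.886, 0.464, -0.0]
contact_force: [-0.2, -0.1, -3.6]
width: 0.0047
gripper_force: 61.0
```

>>> servo_tool(
  series="0.025 -0.005 0 0 0 7.5 1;0.05 -0.01 0 0 0 15 1;0.075 -0.015 0 0 0 22 1;0.0967 -0.0189 0 0 0 29 1;0.0967 -0.0189 0 0 0 29 1",
)

```text
clock: 6.45
position: [0.4597, -0.0587, 0.198]
ee_rot: [-0.001, 0.974, 0.228, -0.0]
contact_force: [0.2, 0.3, -4.0]
width: 0.005
gripper_force: 61.0
```

>>> servo_tool(
  series="0.02 -0.013 0 0 0 8 1;0.04 -0.026 0 0 0 17 1;0.0562 -0.0391 0 0 0 25.3 1;0.0562 -0.0391 0 0 0 25.3 1;0.0562 -0.0391 0 0 0 25.3 1",
)

```text
clock: 6.95
position: [0.492, -0.0012, 0.1984]
ee_rot: [0.0, 1.0, 0.009, -0.001]
contact_force: [0.1, 0.2, -3.0]
width: 0.0049
gripper_force: 61.0
```

```bash
python3 look.py w4
```

```text
6.95 [ 0.49198908 -0.00118488  0.19836741] -88.92312288167513 0.004941796859988726 [-0.012 -0.009  0.005  0.     0.004  0.009] [0.56709462 0.00092852 0.34059336]
```

View pics/w4.png

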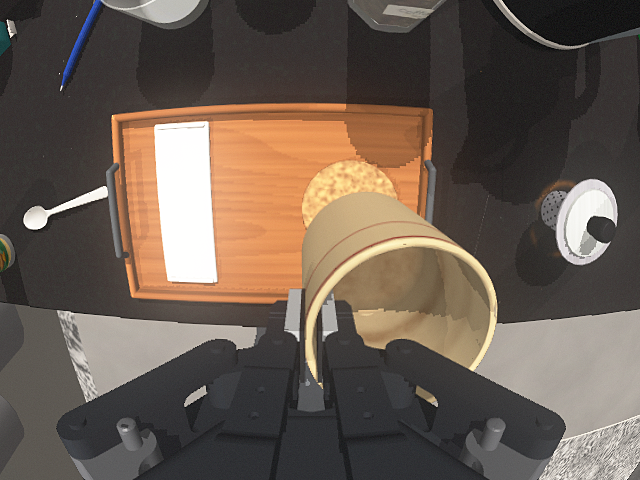

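Mug is held, rim at columns 304–497 with top at row 238; coaster's far arc is visible at rows 160–200. I check the axis and the coaster.

Run:
```python
from seg import *
im,I=load('w4')
for u,v in [(304,315),(497,308),(410,238)]: print(onz(I,u,v,.2275,True)[:2]*1000)
for u,v in [(302,198),(398,195),(349,160)]: print('c',onz(I,u,v,.011,True)[:2]*1000)
w=W(I,seg(im,(0,0,170),(179,40,255),(145,112,222,292)),.0115); rect('rest',w)
rect("tray",W(I,seg(im,(0,110,50),(17,255,255),(100,95,440,305),15),.016))
c=W(I,np.array([[302,198],[303,212],[308,182],[320,169],[335,162],[349,160],[365,161],[380,168],[392,180],[398,195]]),.011)
A=np.c_[2*c,np.ones(len(c))]; s=np.linalg.lstsq(A,(c**2).sum(1),rcond=None)[0]; print('coaster fit',s[:2],np.sqrt(s[2]+s[:2]@s[:2]))
for u,v in [(303,240),(312,212),(370,193)]: print('base',onz(I,u,v,.1265,True)[:2]*1000)
```

```text
[504.51951074   1.98591946]
[506.10509706 -70.55310914]
[532.98039298 -32.18690997]
c [503.46779494   7.35075535]
c [508.61172301 -80.40149607]
c [538.88076967 -33.79402079]
rest rect c [495.8 118. ] size [155.5  53.9] ang 0.67
tray rect c [494.   40.4] size [189.  298.1] ang 0.76
coaster fit [495.02544163 -37.41004716] 45.00887402506238
base [500.00979025   4.16851824]
base [517.44206591  -0.92037077]
base [529.72074821 -34.83315917]
```

>>> servo_tool(
  series="0.0005 0.0023 0.035 0 0 0.3 1;0.0005 0.0023 0.075 0 0 0.3 1;0.0005 0.0023 0.1 0 0 0.3 1;0.0005 0.0023 0.11 0 0 0.3 1;0.0005 0.0023 0.11 0 0 0.3 1",
)

```text
clock: 7.5
position: [0.492, -0.0032, 0.0883]
ee_rot: [-0.0, 1.0, 0.005, -0.001]
contact_force: [-0.4, -0.0, -2.3]
width: 0.0051
gripper_force: 61.0
```

>>> servo_tool(
  series="0 0 0.002 0 0 0 1;0 0 0.003 0 0 0 1;0 0 0.004 0 0 0 1;0 0 0.004 0 0 0 1",
)

```text
clock: 7.9
position: [0.4937, -0.0026, 0.0861]
ee_rot: [0.0, 1.0, 0.005, 0.001]
contact_force: [0.1, 1.0, -1.9]
width: 0.0049
gripper_force: 61.3
```

>>> servo_tool(
  series="0 0 0.001 0 0 0 1;0 0 0.002 0 0 0 1;0 0 0.002 0 0 0 1",
)

```text
clock: 8.2
position: [0.4942, -0.0014, 0.085]
ee_rot: [-0.001, 1.0, 0.005, 0.002]
contact_force: [-0.5, 5.9, 7.7]
width: 0.0047
gripper_force: 64.8
```

>>> servo_tool(
  series="0 0 -0.001 0 0 0 0.7;0 0 -0.001 0 0 0 0.65;0 0 -0.001 0 0 0 0.65;0 0 -0.001 0 0 0 0.65",
)

```text
clock: 8.6
position: [0.4929, -0.0027, 0.0842]
ee_rot: [0.0, 1.0, 0.005, -0.0]
contact_force: [-0.6, -0.3, -0.2]
width: 0.03
gripper_force: 0.0
```

>>> servo_tool(
  series="0 0 -0.02 0 0 0 0.65;0 0 -0.05 0 0 0 0.65;0 0 -0.1 0 0 0 0.65;0 0 -0.15 0 0 0 0.65;0 0 -0.15 0 0 0 0.65",
)

```text
clock: 9.1
position: [0.4974, -0.0033, 0.2412]
ee_rot: [0.001, 1.0, 0.005, 0.007]
contact_force: [0.6, 0.2, -0.2]
width: 0.0296
gripper_force: 0.0
```

```bash
python3 look.py w5
```

```text
9.1 [ 0.49737856 -0.00329228  0.24118437] -89.44320358466832 0.02962090998707844 [ 0.     0.049  0.124  0.001 -0.065  0.   ] [ 0.5701207  -0.00166314  0.38460064]
```

View pics/w5.png

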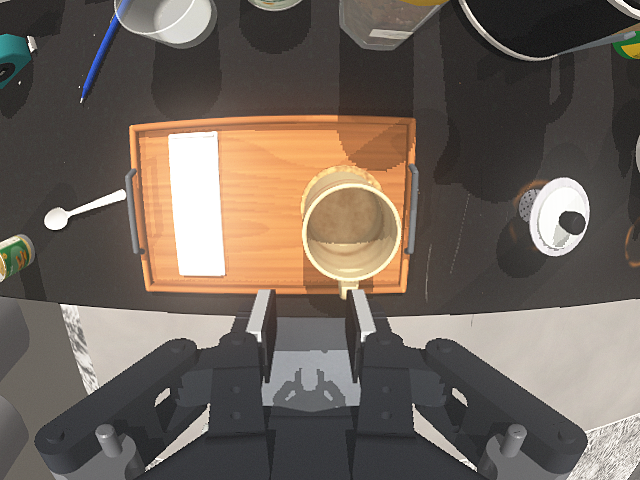

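Mug stands on the coaster: rim columns 303–401, rows 184–281, handle at (348,290) towards the robot; infuser flange centred near (560,216).

Run:
```python
from seg import *
im,I=load('w5')
P=[onz(I,u,v,.112,True)[:2]*1000 for u,v in [(303,233),(401.5,233),(352,183.5),(352,281.5)]]
for Q in (P[:2],P[2:4]): print(np.mean(Q,0),np.linalg.norm(Q[0]-Q[1]))
h=onz(I,348,294,.1,True)[:2]*1000; print('handle',h); d=h-np.mean(P,0); print(np.degrees(np.arctan2(d[1],d[0])))
circ("flange",W(I,seg(im,(0,0,120),(179,40,255),(527,172,595,262),25),.065))
c=W(I,np.array([[303,190],[310,181],[320,173],[332,168],[345,166],[358,167],[370,173]]),.011)
A=np.c_[2*c,np.ones(len(c))]; s=np.linalg.lstsq(A,(c**2).sum(1),rcond=None)[0]; print('coaster fit',s[:2],np.sqrt(s[2]+s[:2]@s[:2]))
plan(np.array([.4937,-.0032,.236]),-89.3,[(.5015,-.1335,.2,-89.3),(.5015,-.2665,.15,-89.3),(.5015,-.2665,.072,-89.3)])
```

```text
[495.55770867 -35.31441284] 76.36664917648235
[494.49823919 -34.76831289] 78.18592501907212
handle [438.90923453 -35.03444269]
179.99293467607282
flange ell [ 503.6 -261.7] [82.5 89.8] enc [ 504.1 -259.2] 95.8
coaster fit [487.87646014 -38.76733608] 49.97832731806475
-> [ 0.5015 -0.1335  0.2   ] yaw -89.3 : 0.0062 0.1304 0.0360 0 0 -0.00   rows>=2.7
-> [ 0.5015 -0.2665  0.15  ] yaw -89.3 : -0.0016 0.1330 0.0500 0 0 -0.00   rows>=2.8
-> [ 0.5015 -0.2665  0.072 ] yaw -89.3 : 0.0000 0.0000 0.0780 0 0 -0.00   rows>=1.6
```

>>> servo_tool(
  series="0.006 0.13 0.036 0 0 0 0.4;0.006 0.13 0.036 0 0 0 0.4;0.006 0.13 0.036 0 0 0 0.4;0.006 0.13 0.036 0 0 0 0.4",
)

```text
clock: 9.55
position: [0.4988, -0.1359, 0.1949]
ee_rot: [-0.0, 1.0, 0.003, -0.003]
contact_force: [-0.2, 1.5, -0.5]
width: 0.0515
gripper_force: 0.0
```

>>> servo_tool(
  series="0 0.133 0.04 0 0 0 0.4;0 0.133 0.04 0 0 0 0.4;0 0.133 0.04 0 0 0 0.4;0 0.133 0.04 0 0 0 0.4;0 0.133 0.04 0 0 0 0.4",
)

```text
clock: 10.05
position: [0.5006, -0.2647, 0.1566]
ee_rot: [-0.002, 1.0, 0.004, -0.001]
contact_force: [0.1, 1.0, -0.2]
width: 0.051
gripper_force: 0.0
```

```bash
python3 look.py w6
```

```text
10.05 [ 0.50059179 -0.26466341  0.15660409] -89.52898705674248 0.0509839380605896 [ 0.031 -0.029  0.003  0.004  0.007 -0.   ] [ 0.57584309 -0.2639536   0.29875705]
```

View pics/w6.png

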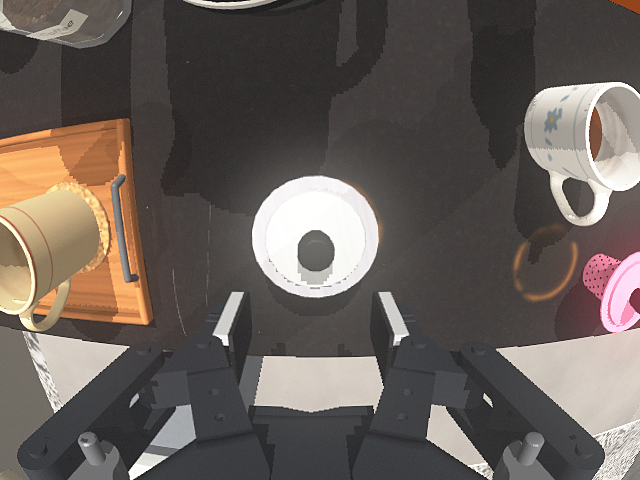

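Infuser flange spans columns 252–379, rows 176–297; knob (dark) at (316,251).

Run:
```python
from seg import *
im,I=load('w6')
circ("flange",W(I,seg(im,(0,0,120),(179,40,255),(245,170,385,303),35),.064))
P=[onz(I,u,v,.0645,True)[:2]*1000 for u,v in [(252,236),(379,236),(315.5,176),(315.5,297.5)]]
for Q in (P[:2],P[2:4]): print(np.mean(Q,0),np.linalg.norm(Q[0]-Q[1]))
print('knob top', onz(I,316,252,.094,True)[:2]*1000)
```

```text
flange ell [ 501.3 -268.2] [82.6 91.4] enc [ 498.7 -272.4] 99.0
[ 505.08170109 -266.96689695] 84.45555144013233
[ 502.42140457 -266.96030745] 84.6510611243737
knob top [ 504.2258612  -266.93973546]
```

>>> servo_tool(
  series="0.002 0.0023 0.03 0 0 0 0.4;0.002 0.0023 0.06 0 0 0 0.4;0.002 0.0023 0.0825 0 0 0 0.4;0.002 0.0023 0.0825 0 0 0 0.4",
)

```text
clock: 10.5
position: [0.5015, -0.2642, 0.0732]
ee_rot: [-0.002, 1.0, 0.006, -0.003]
contact_force: [-1.0, 0.4, -0.5]
width: 0.0514
gripper_force: 0.0
```

>>> servo_tool(
  series="0 0 0 0 0 0 1;0 0 0 0 0 0 1;0 0 0 0 0 0 1;0 0 0 0 0 0 1",
  squeeze=40,
)

```text
clock: 10.9
position: [0.5048, -0.268, 0.0777]
ee_rot: [0.001, 1.0, 0.005, 0.002]
contact_force: [0.8, 1.6, 6.6]
width: 0.021
gripper_force: 39.8
```

>>> servo_tool(
  series="0 0 -0.03 0 0 0 1;0 0 -0.06 0 0 0 1;0 0 -0.1 0 0 0 1;0 0 -0.14 0 0 0 1;0 0 -0.14 0 0 0 1",
)

```text
clock: 11.4
position: [0.5065, -0.27, 0.2224]
ee_rot: [0.004, 1.0, 0.005, 0.005]
contact_force: [1.1, -0.4, -1.1]
width: 0.0208
gripper_force: 39.7
```

Run:
```python
from h import *
s=manip.get_state(); print(s['position'],np.degrees(yaw_of(s['ee_rot'])),s['width'],s['contact_force'],s['qd'].round(3))
plan(s['position'],-89.4,[(.4985,-.15,.215,-89.4),(.495,-.0351,.215,-89.4)])
```

```text
[ 0.50654846 -0.26999032  0.22240086] -89.45072473916373 0.020790725733582475 [ 1.06596166 -0.40180191 -1.13791595] [-0.001  0.042  0.099  0.    -0.051  0.   ]
-> [ 0.4985 -0.15    0.215 ] yaw -89.4 : -0.0068 -0.1201 0.0074 0 0 -0.00   rows>=2.4
-> [ 0.495  -0.0351  0.215 ] yaw -89.4 : -0.0023 -0.1149 0.0000 0 0 -0.00   rows>=2.3
```

>>> servo_tool(
  series="-0.0025 -0.05 0 0 0 0 1;-0.0025 -0.09 0 0 0 0 1;-0.0025 -0.12 0 0 0 0 1;-0.0025 -0.12 0 0 0 0 1",
)

```text
clock: 11.8
position: [0.4986, -0.144, 0.2154]
ee_rot: [-0.001, 1.0, 0.007, -0.001]
contact_force: [-0.1, -0.8, -1.3]
width: 0.0212
gripper_force: 39.8
```

>>> servo_tool(
  series="-0.0025 -0.04 0 0 0 0 1;-0.005 -0.08 0 0 0 0 1;-0.005 -0.112 0 0 0 0 1;-0.005 -0.112 0 0 0 0 1;-0.005 -0.112 0 0 0 0 1",
)

```text
clock: 12.3
position: [0.4938, -0.0361, 0.2156]
ee_rot: [0.001, 1.0, 0.006, -0.0]
contact_force: [0.8, -0.4, -0.5]
width: 0.0208
gripper_force: 39.9
```

>>> servo_tool(
  series="0 0 0 0 0 0 1;0 0 0 0 0 0 1;0 0 0 0 0 0 1",
)

```text
clock: 12.6
position: [0.4939, -0.0368, 0.2157]
ee_rot: [0.0, 1.0, 0.004, -0.0]
contact_force: [-1.4, 0.1, -0.6]
width: 0.0208
gripper_force: 39.9
```

```bash
python3 look.py w7
```

```text
12.6 [ 0.49391836 -0.03684155  0.21565677] -89.52782395679814 0.0207943131424065 [ 0.004 -0.003  0.     0.002  0.     0.001] [ 0.56877881 -0.03564557  0.35801331]
```

View pics/w7.png

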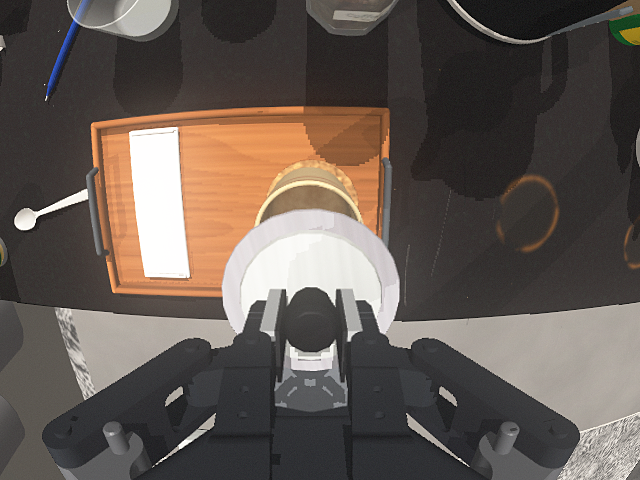

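Held infuser: flange columns 222–399, top row 209; mug rim's far arc at row 182. I check the offset.

Run:
```python
from seg import *
im,I=load('w7')
for z in (.200,.205):
  P=[onz(I,u,v,z,True)[:2]*1000 for u,v in [(222,285),(399.5,285),(311,209)]]
  print(np.mean(P[:2],0),np.linalg.norm(P[0]-P[1]),P[2]-[43,0])
c=W(I,np.array([[256,222],[258,210],[267,196],[285,185],[308,181],[330,185],[349,196],[359,209],[361.5,220]]),.112)
A=np.c_[2*c,np.ones(len(c))]; s=np.linalg.lstsq(A,(c**2).sum(1),rcond=None)[0]; print('rim fit',s[:2],np.sqrt(s[2]+s[:2]@s[:2]))
```

```text
[497.25414031 -36.25549475] 84.21897715140835 [490.75129339 -36.0575572 ]
[499.51738853 -36.23619486] 81.55404407905804 [491.85966567 -36.04452062]
rim fit [495.8060653  -34.78447178] 38.323466842361015
```

>>> servo_tool(
  series="0.003 -0.0015 0.03 0 0 0 1;0.003 -0.0015 0.06 0 0 0 1;0.003 -0.0015 0.076 0 0 0 1;0.003 -0.0015 0.08 0 0 0 1;0.003 -0.0015 0.08 0 0 0 1",
)

```text
clock: 13.15
position: [0.4967, -0.0346, 0.1355]
ee_rot: [-0.0, 1.0, 0.005, -0.0]
contact_force: [0.1, 0.0, 0.2]
width: 0.0208
gripper_force: 39.9
```

>>> servo_tool(
  series="0 0 0.002 0 0 0 1;0 0 0.004 0 0 0 1;0 0 0.004 0 0 0 1",
)

```text
clock: 13.45
position: [0.4971, -0.0343, 0.1323]
ee_rot: [0.0, 1.0, 0.005, 0.001]
contact_force: [-0.1, -0.3, -0.6]
width: 0.0209
gripper_force: 39.9
```

>>> servo_tool(
  series="0 0 0.001 0 0 0 1;0 0 0.002 0 0 0 1;0 0 0.002 0 0 0 1",
)

```text
clock: 13.75
position: [0.4967, -0.0342, 0.1298]
ee_rot: [-0.0, 1.0, 0.005, 0.0]
contact_force: [1.1, -0.2, -1.4]
width: 0.0209
gripper_force: 39.9
```

>>> servo_tool(
  series="0 0 0.001 0 0 0 1;0 0 0.0015 0 0 0 1;0 0 0.0015 0 0 0 1",
)

```text
clock: 14.05
position: [0.497, -0.0343, 0.129]
ee_rot: [0.0, 1.0, 0.005, 0.0]
contact_force: [-1.4, 1.5, 5.2]
width: 0.0212
gripper_force: 40.4
```

>>> servo_tool(
  series="0 0 -0.001 0 0 0 0.5;0 0 -0.001 0 0 0 0.4;0 0 -0.001 0 0 0 0.4;0 0 -0.001 0 0 0 0.4",
)

```text
clock: 14.45
position: [0.4967, -0.0343, 0.1291]
ee_rot: [-0.0, 1.0, 0.005, -0.0]
contact_force: [-0.5, -0.4, -0.4]
width: 0.0513
gripper_force: 0.0
```

>>> servo_tool(
  series="0 0 -0.02 0 0 0 0.4;0 0 -0.06 0 0 0 0.4;0 0 -0.1 0 0 0 0.4;0 0 -0.12 0 0 0 0.4;0 0 -0.12 0 0 0 0.4",
)

```text
clock: 14.95
position: [0.4988, -0.0347, 0.2526]
ee_rot: [0.001, 1.0, 0.005, 0.004]
contact_force: [0.8, 0.1, -0.5]
width: 0.051
gripper_force: 0.0
```

```bash
python3 look.py w8
python3 - <<'E'
from h import *
s=manip.get_state()
plan(np.array([.4965,-.0345,.25]),-89.4,[(.46,.09,.25,-60),(.46,.21,.25,-30),(.47,.28,.2,0)])
E
```

```text
14.95 [ 0.49883383 -0.03470166  0.25259543] -89.44062941681197 0.0510054823224411 [-0.001  0.034  0.083  0.    -0.031  0.001] [ 0.572637   -0.03319572  0.3954886 ]
-> [0.46 0.09 0.25] yaw -60.0 : -0.0352 -0.1249 0.0000 0 0 -29.40   rows>=3.4
-> [0.46 0.21 0.25] yaw -30.0 : 0.0600 -0.1039 0.0000 0 0 -30.00   rows>=3.5
-> [0.47 0.28 0.2 ] yaw 0.0 : 0.0656 -0.0263 0.0500 0 0 -30.00   rows>=3.5
```

View pics/w8.png

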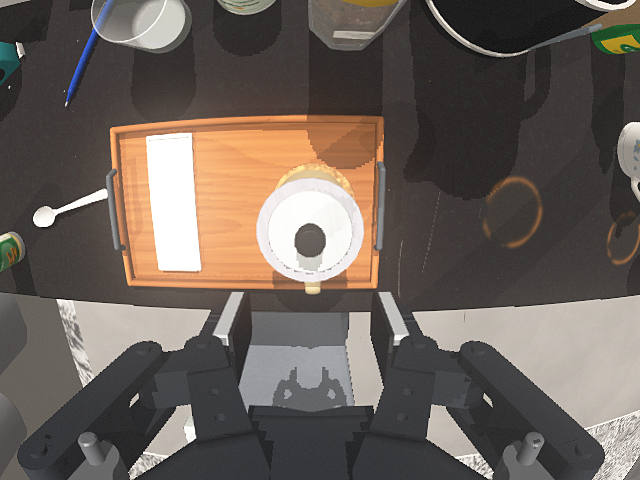

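Infuser hangs in the mug: flange columns 257–363 around the rim, level, handle at (313,288). Now the spoon.

Run:
```python
from h import *
plan(np.array([.4965,-.0345,.25]),-89.4,[(.46,.09,.25,-55),(.46,.2,.25,-20),(.495,.2706,.16,15.8)])
```

```text
-> [0.46 0.09 0.25] yaw -55.0 : -0.0352 -0.1249 0.0000 0 0 -34.40   rows>=4.0
-> [0.46 0.2  0.25] yaw -20.0 : 0.0631 -0.0901 0.0000 0 0 -35.00   rows>=4.1
-> [0.495  0.2706 0.16  ] yaw 15.8 : 0.0783 0.0087 0.0900 0 0 -35.80   rows>=4.2
```

>>> servo_tool(
  series="-0.0352 -0.125 0 0 0 -34.4 0.4;-0.0352 -0.125 0 0 0 -34.4 0.4;-0.0352 -0.125 0 0 0 -34.4 0.4;-0.0352 -0.125 0 0 0 -34.4 0.4;-0.0352 -0.125 0 0 0 -34.4 0.4",
)

```text
clock: 15.5
position: [0.459, 0.0911, 0.2475]
ee_rot: [-0.0, 0.954, 0.301, -0.002]
contact_force: [-0.2, 0.2, 0.0]
width: 0.0513
gripper_force: 0.0
```

>>> servo_tool(
  series="0.063 -0.09 0 0 0 -35 0.4;0.063 -0.09 0 0 0 -35 0.4;0.063 -0.09 0 0 0 -35 0.4;0.063 -0.09 0 0 0 -35 0.4;0.063 -0.09 0 0 0 -35 0.4",
)

```text
clock: 16.0
position: [0.4601, 0.2, 0.2479]
ee_rot: [-0.0, 0.82, 0.572, -0.001]
contact_force: [-0.7, 0.3, 0.3]
width: 0.0512
gripper_force: 0.0
```

>>> servo_tool(
  series="0.0783 0.0087 0.09 0 0 -35.8 0.4;0.0783 0.0087 0.09 0 0 -35.8 0.4;0.0783 0.0087 0.09 0 0 -35.8 0.4;0.0783 0.0087 0.09 0 0 -35.8 0.4;0.0783 0.0087 0.09 0 0 -35.8 0.4",
)

```text
clock: 16.5
position: [0.4952, 0.2699, 0.1575]
ee_rot: [-0.001, 0.605, 0.796, -0.001]
contact_force: [-0.4, 0.8, 0.9]
width: 0.0513
gripper_force: 0.0
```

>>> servo_tool(
  series="0 0 0 0 0 0 0.4;0 0 0 0 0 0 0.4",
)

```text
clock: 16.7
position: [0.4957, 0.2702, 0.1597]
ee_rot: [0.0, 0.605, 0.796, 0.0]
contact_force: [0.3, 0.6, 0.1]
width: 0.0508
gripper_force: 0.0
```

```bash
python3 look.py w9
```

```text
16.7 [0.49571941 0.2701667  0.15967731] 15.488790550287751 0.050803679186565386 [ 0.004 -0.008 -0.001  0.    -0.001 -0.016] [0.4753914  0.34302175 0.30206568]
```

View pics/w9.png

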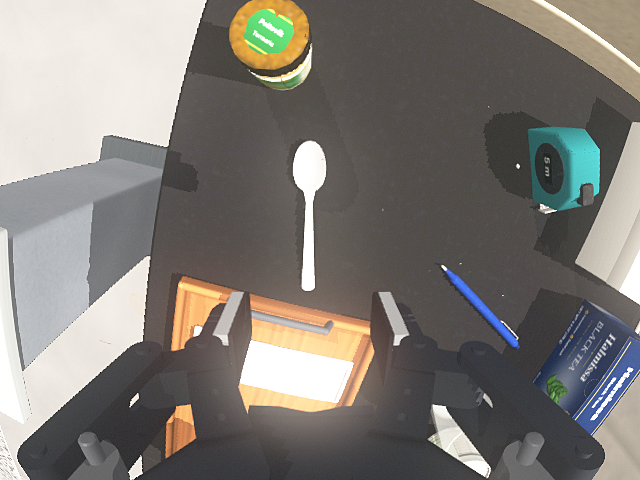

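Spoon at columns 293–327, bowl top at (309,141), handle end (308,290); jar lid centred near (270,32).

Run:
```python
from seg import *
im,I=load('w9')
w=W(I,seg(im,(0,0,150),(179,60,255),(285,130,340,296)),.006); r=rect("spoon",w)
c=W(I,np.array([[231,42],[311,40],[270,-1],[240,12]]),.105)
print('jar lid l/r',c)
# jar: lid circle points at z .105
s=manip.get_state(); print(s['position'])
```

```text
spoon rect c [494.6 271.3] size [ 25.6 127.6] ang 15.86
jar lid l/r [[422.3619  378.13135]
 [463.1474  388.93   ]
 [435.8287  406.52234]
 [422.24857 395.77402]]
[0.49569381 0.27029658 0.15985443]
```

>>> servo_tool(
  series="0.001 -0.0006 0.05 0 0 0 0.5;0.001 -0.0006 0.1 0 0 0 0.5;0.001 -0.0006 0.14 0 0 0 0.5;0.001 -0.0006 0.153 0 0 0 0.5;0.001 -0.0006 0.155 0 0 0 0.5",
)

```text
clock: 17.25
position: [0.4939, 0.2711, 0.0033]
ee_rot: [-0.001, 0.604, 0.797, -0.001]
contact_force: [0.9, -0.8, 0.9]
width: 0.0429
gripper_force: 0.0
```

>>> servo_tool(
  series="0 0 0 0 0 0 0.65;0 0 0 0 0 0 1;0 0 0 0 0 0 1;0 0 0 0 0 0 1",
  squeeze=25,
)

```text
clock: 17.65
position: [0.4996, 0.2736, 0.0104]
ee_rot: [0.003, 0.603, 0.797, 0.006]
contact_force: [-2.1, -0.3, 19.9]
width: 0.0001
gripper_force: 9.9
```

>>> servo_tool(
  series="0 0 -0.015 0 0 0 1;0 0 -0.04 0 0 0 0.6;0 0 -0.09 0 0 0 0.5;0 0 -0.155 0 0 0 0.5;0 0 -0.155 0 0 0 0.5",
)

```text
clock: 18.15
position: [0.4982, 0.2732, 0.1674]
ee_rot: [0.004, 0.604, 0.797, 0.006]
contact_force: [-0.2, -0.0, -0.5]
width: 0.0426
gripper_force: 0.0
```

>>> servo_tool(
  series="0 0 0 0 0 0 0.5;0 0 0 0 0 0 0.5",
)

```text
clock: 18.35
position: [0.4944, 0.2716, 0.1601]
ee_rot: [0.0, 0.604, 0.797, 0.001]
contact_force: [-0.3, -0.3, 0.2]
width: 0.0434
gripper_force: 0.0
```

```bash
python3 look.py w10
python3 - <<'E'
from seg import *
im,I=load('w10')
w=W(I,seg(im,(0,0,150),(179,60,255),(260,130,370,296)),.006); r=rect("spoon",w); print(w[w[:,1].argmax()],w[w[:,1].argmin()])
a,b=cv2.imread('pics/w9.png')[100:300,240:400],im[100:300,240:400]
cv2.imwrite('pics/c10.png',cv2.resize(np.hstack([a,b]),None,fx=2.4,fy=2.4,interpolation=cv2.INTER_CUBIC))
E
```

```text
18.35 [0.49441781 0.2715712  0.1601211 ] 15.756798082886178 0.04341776766894065 [-0.001  0.032  0.036  0.001 -0.001  0.   ] [0.47361249 0.34425296 0.30249483]
spoon rect c [497.7 272.1] size [ 26.4 128.1] ang 15.42
[485.60938 334.37604] [510.91492 209.25133]
```

View pics/c10.png

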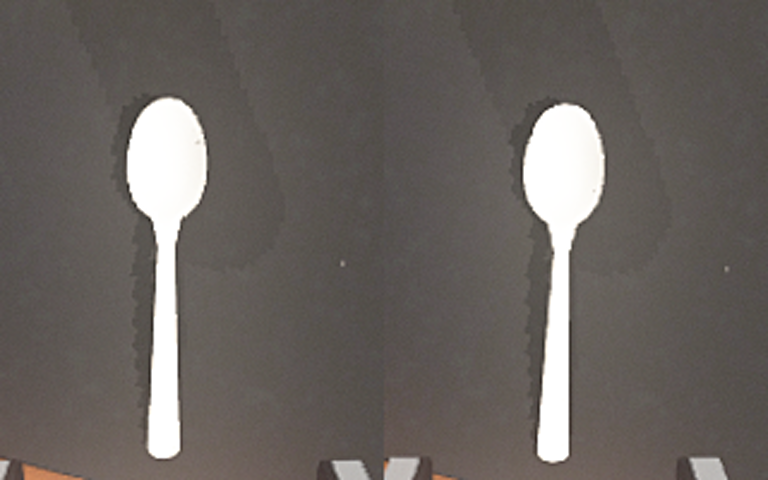

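The spoon only shifted about 3 mm: the fingertips rode over it, being set back while open. I go lower with a narrower opening.

>>> servo_tool(
  series="-0.0004 0.0033 0.05 0 0 0.3 0.64;-0.0004 0.0033 0.1 0 0 0.3 0.64;-0.0004 0.0033 0.145 0 0 0.3 0.64;-0.0004 0.0033 0.158 0 0 0.3 0.64;-0.0004 0.0033 0.161 0 0 0.3 0.64",
)

```text
clock: 18.9
position: [0.4929, 0.27, -0.0007]
ee_rot: [-0.003, 0.605, 0.796, -0.005]
contact_force: [-15.3, -7.4, 42.7]
width: 0.0308
gripper_force: 21.4
```

>>> servo_tool(
  series="0 0 0.0005 0 0 0 0.64;0 0 0.0005 0 0 0 0.64;0 0 0.0005 0 0 0 0.7",
  squeeze=20,
)

```text
clock: 19.2
position: [0.4951, 0.2706, -0.0002]
ee_rot: [-0.001, 0.605, 0.796, -0.003]
contact_force: [-6.5, -3.8, 21.9]
width: 0.0255
gripper_force: 10.8
```

>>> servo_tool(
  series="0 0 0 0 0 0 0.75;0 0 0 0 0 0 0.8;0 0 0 0 0 0 0.85;0 0 0 0 0 0 0.85",
)

```text
clock: 19.6
position: [0.4976, 0.2713, 0.0002]
ee_rot: [0.0, 0.605, 0.796, -0.001]
contact_force: [-3.7, -2.5, 20.4]
width: 0.0197
gripper_force: 24.7
```

>>> servo_tool(
  series="0 0 0 0 0 0 1;0 0 -0.003 0 0 0 1;0 0 -0.02 0 0 0 1;0 0 -0.045 0 0 0 1;0 0 -0.06 0 0 0 1",
  squeeze=30,
)

```text
clock: 20.1
position: [0.4978, 0.2721, 0.0585]
ee_rot: [-0.0, 0.606, 0.796, -0.0]
contact_force: [0.4, 0.1, 0.1]
width: 0.0187
gripper_force: 29.2
```

>>> servo_tool(
  series="0 0 -0.04 0 0 0 1;0 0 -0.08 0 0 0 1;0 0 -0.08 0 0 0 1;0 0 -0.08 0 0 0 1",
)

```text
clock: 20.5
position: [0.4978, 0.2721, 0.1382]
ee_rot: [0.0, 0.606, 0.796, 0.0]
contact_force: [-0.9, -0.1, -0.7]
width: 0.0186
gripper_force: 29.2
```

```bash
python3 look.py w11
python3 - <<'E'
from seg import *
im,I=load('w11'); s=manip.get_state()
z=s['position'][2]+.004
w=W(I,seg(im,(0,0,150),(179,60,255),(250,130,380,420)),z); r=rect("spoon",w); print(w[w[:,1].argmax()],w[w[:,1].argmin()])
plan(s['position'],15.5,[(.47,.2,.14,-20),(.48,.15,.14,-55),(.4955,.1187,.14,-89.3),(.4955,.1187,.012,-89.3)])
E
```

```text
20.5 [0.49782546 0.27213831 0.13817247] 15.46124044253834 0.018581642726607228 [-0.001  0.027  0.047  0.    -0.001  0.001] [0.4775452  0.344991   0.28054856]
spoon rect c [496.  275.1] size [ 32.7 121.9] ang 16.66
[485.2894  335.01624] [498.77692 215.4418 ]
-> [0.47 0.2  0.14] yaw -20.0 : -0.0620 -0.0451 -0.0031 0 0 35.50   rows>=4.1
-> [0.48 0.15 0.14] yaw -55.0 : -0.0436 0.0265 0.0000 0 0 35.00   rows>=4.1
-> [0.4955 0.1187 0.14  ] yaw -89.3 : -0.0053 0.0345 0.0000 0 0 34.30   rows>=4.0
-> [0.4955 0.1187 0.012 ] yaw -89.3 : 0.0000 0.0000 0.1280 0 0 -0.00   rows>=2.6
```

View pics/w11.png

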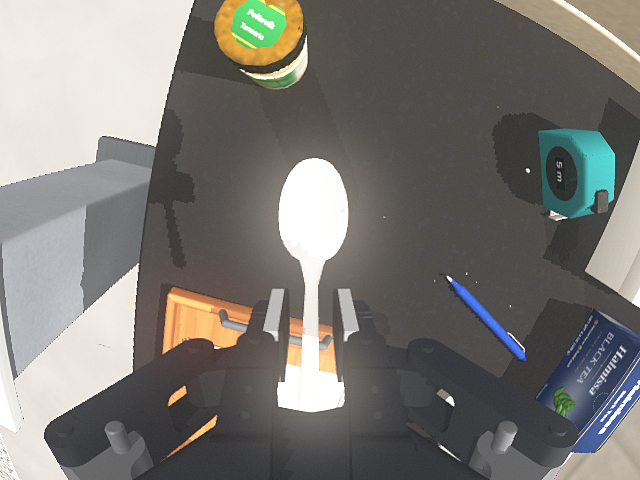

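Spoon is held level and in line with the tool, bowl towards the jar side at (313,210). (That is my viewing quota spent, one over by my count; from here I use masks only.) Now to the rest.

>>> servo_tool(
  series="-0.062 -0.045 -0.002 0 0 35.5 1;-0.062 -0.045 -0.002 0 0 35.5 1;-0.062 -0.045 -0.002 0 0 35.5 1;-0.062 -0.045 -0.002 0 0 35.5 1;-0.062 -0.045 -0.002 0 0 35.5 1",
)

```text
clock: 21.05
position: [0.4695, 0.1997, 0.1379]
ee_rot: [-0.001, 0.82, 0.573, -0.002]
contact_force: [1.1, -0.2, -0.0]
width: 0.0186
gripper_force: 29.3
```

>>> servo_tool(
  series="-0.0436 0.0265 0 0 0 35 1;-0.0436 0.0265 0 0 0 35 1;-0.0436 0.0265 0 0 0 35 1;-0.0436 0.0265 0 0 0 35 1;-0.0436 0.0265 0 0 0 35 1",
)

```text
clock: 21.55
position: [0.4801, 0.1502, 0.1385]
ee_rot: [-0.0, 0.954, 0.301, -0.001]
contact_force: [0.1, -0.0, -0.1]
width: 0.0187
gripper_force: 29.3
```

>>> servo_tool(
  series="-0.0053 0.0345 0 0 0 34.3 1;-0.0053 0.0345 0 0 0 34.3 1;-0.0053 0.0345 0 0 0 34.3 1;-0.0053 0.0345 0 0 0 34.3 1;-0.0053 0.0345 0 0 0 34.3 1",
)

```text
clock: 22.05
position: [0.4959, 0.1191, 0.139]
ee_rot: [0.0, 1.0, 0.008, -0.001]
contact_force: [-0.9, -0.1, -0.4]
width: 0.0186
gripper_force: 29.4
```

>>> servo_tool(
  series="0 0 0 0 0 0 1;0 0 0 0 0 0 1",
)

```text
clock: 22.25
position: [0.4962, 0.1192, 0.1395]
ee_rot: [0.0, 1.0, 0.008, -0.0]
contact_force: [0.5, -0.5, -1.2]
width: 0.0189
gripper_force: 29.4
```

```bash
python3 look.py w12
python3 - <<'E'
from seg import *
im,I=load('w12'); s=manip.get_state(); print(s['width'])
z=s['position'][2]+.004
# bowl of spoon (bright) ahead of fingers; axis midline of bowl columns
hsv=cv2.cvtColor(im,cv2.COLOR_BGR2HSV); m=cv2.inRange(hsv,(0,0,150),(179,60,255))
for v in range(140,300,10):
    xs=np.nonzero(m[v,200:420])[0]; print(v,(xs.min()+200,xs.max()+200,len(xs)) if len(xs) else None,end=' ')
plan(s['position'],np.degrees(yaw_of(s['ee_rot'])),[(.4956,.1186,.018,-89.3)])
E
```

```text
22.25 [0.49619624 0.1191529  0.13947929] -89.11906768599519 0.018873898456956043 [ 0.001 -0.003 -0.002 -0.001 -0.001  0.016] [0.5711175  0.12087012 0.28179805]
0.01832426235881155
140 (np.int64(275), np.int64(348), 74) 150 (np.int64(276), np.int64(348), 73) 160 (np.int64(276), np.int64(348), 73) 170 (np.int64(276), np.int64(348), 73) 180 (np.int64(276), np.int64(348), 73) 190 (np.int64(276), np.int64(348), 73) 200 (np.int64(277), np.int64(347), 71) 210 (np.int64(277), np.int64(347), 71) 220 (np.int64(277), np.int64(347), 71) 230 (np.int64(277), np.int64(347), 71) 240 (np.int64(277), np.int64(346), 70) 250 (np.int64(278), np.int64(346), 69) 260 (np.int64(278), np.int64(346), 69) 270 (np.int64(278), np.int64(345), 68) 280 (np.int64(278), np.int64(345), 68) 290 (np.int64(272), np.int64(349), 70) -> [0.4956 0.1186 0.018 ] yaw -89.3 : -0.0007 0.0005 0.1216 0 0 0.13   rows>=2.4
```

>>> servo_tool(
  series="-0.0005 0.0003 0.04 0 0 0.1 1;-0.0005 0.0003 0.08 0 0 0.1 1;-0.0005 0.0003 0.11 0 0 0.1 1;-0.0005 0.0003 0.12 0 0 0.1 1;-0.0005 0.0003 0.12 0 0 0.1 1",
)

```text
clock: 22.8
position: [0.495, 0.1187, 0.0187]
ee_rot: [0.0, 1.0, 0.005, -0.002]
contact_force: [0.2, 0.6, -0.4]
width: 0.0187
gripper_force: 29.4
```

>>> servo_tool(
  series="0 0 0.002 0 0 0 1;0 0 0.004 0 0 0 1;0 0 0.004 0 0 0 1",
)

```text
clock: 23.1
position: [0.4968, 0.1188, 0.0169]
ee_rot: [-0.0, 1.0, 0.005, 0.001]
contact_force: [-0.5, -0.5, -0.2]
width: 0.0189
gripper_force: 29.4
```

>>> servo_tool(
  series="0 0 0.001 0 0 0 1;0 0 0.002 0 0 0 1;0 0 0.002 0 0 0 1",
)

```text
clock: 23.4
position: [0.4959, 0.1187, 0.014]
ee_rot: [-0.0, 1.0, 0.005, 0.0]
contact_force: [0.1, 0.1, -0.8]
width: 0.0187
gripper_force: 29.4
```

>>> servo_tool(
  series="0 0 0.001 0 0 0 1;0 0 0.0015 0 0 0 1;0 0 0.0015 0 0 0 1",
)

```text
clock: 23.7
position: [0.4958, 0.1187, 0.0122]
ee_rot: [-0.0, 1.0, 0.005, -0.0]
contact_force: [0.3, -0.1, 0.3]
width: 0.0189
gripper_force: 29.4
```

>>> servo_tool(
  series="0 0 0.001 0 0 0 1;0 0 0.0015 0 0 0 1;0 0 0.0015 0 0 0 1",
)

```text
clock: 24.0
position: [0.496, 0.1187, 0.0113]
ee_rot: [-0.0, 1.0, 0.005, 0.0]
contact_force: [-1.2, 0.8, 4.9]
width: 0.0186
gripper_force: 31.9
```

>>> servo_tool(
  series="0 0 -0.0005 0 0 0 0.72;0 0 -0.0005 0 0 0 0.68;0 0 -0.0005 0 0 0 0.6;0 0 -0.0005 0 0 0 0.6",
)

```text
clock: 24.4
position: [0.4958, 0.1187, 0.0112]
ee_rot: [-0.0, 1.0, 0.005, -0.0]
contact_force: [0.0, -0.4, 0.4]
width: 0.0343
gripper_force: 0.0
```

>>> servo_tool(
  series="0 0 -0.02 0 0 0 0.6;0 0 -0.06 0 0 0 0.4;0 0 -0.11 0 0 0 0.4;0 0 -0.16 0 0 0 0.4;0 0 -0.19 0 0 0 0.4",
)

```text
clock: 24.9
position: [0.4973, 0.1189, 0.2053]
ee_rot: [-0.0, 1.0, 0.005, 0.003]
contact_force: [-0.3, 0.3, -0.3]
width: 0.051
gripper_force: 0.0
```

>>> servo_tool(
  series="0 0 0 0 0 0 0.2;0 0 0 0 0 0 0.2",
)

```text
clock: 25.1
position: [0.4959, 0.1187, 0.2017]
ee_rot: [-0.0, 1.0, 0.005, 0.001]
contact_force: [-0.5, 0.4, -0.5]
width: 0.0684
gripper_force: 0.0
```

```bash
python3 look.py w13
python3 - <<'E'
from seg import *
im,I=load('w13')
g=cv2.cvtColor(im,cv2.COLOR_BGR2GRAY)
p0,p1=pix(I,[.44,.119,.015],True),pix(I,[.54,.119,.015],True); print('px',p0,p1)
hsv=cv2.cvtColor(im,cv2.COLOR_BGR2HSV); m=cv2.inRange(hsv,(0,0,150),(179,70,255))
w=W(I,seg(im,(0,0,170),(179,40,255),(200,90,420,300)),.0115); rect('rest',w)
u0=int(p0[0])
for v in range(int(p1[1])-25,min(int(p0[1])+40,300),7): print(v,g[v,u0-40:u0+41:3])
plan(np.array([.4955,.1187,.2008]),-89.3,[(.44,.24,.22,-55),(.42,.33,.22,-25)])
E
```

```text
25.1 [0.49590471 0.11869242 0.20169534] -89.43597448570405 0.06835331289117276 [-0.002  0.029  0.043 -0.001 -0.001 -0.   ] [0.57056942 0.11997781 0.34413455]
px [310.50581656 268.77069792] [311.6106433  162.83836913]
rest rect c [496.1 119. ] size [153.8  53.8] ang 0.69
137 [168 172 173 170 255 255 255 255 255 255 255 255 255 255 254 253 253 253
 253 255 255 255 255 255 161 173 179]
144 [178 178 180 176 255 255 255 255 255 255 255 255 233 226 227 231 233 254
 253 253 255 255 255 255 163 186 182]
151 [179 177 178 178 255 255 255 255 255 255 254 229 233 236 238 241 241 244
 249 253 253 255 255 255 162 187 184]
158 [176 176 175 175 255 255 255 255 255 255 231 236 239 243 246 248 248 247
 245 254 253 255 255 255 163 186 183]
165 [176 178 177 177 255 255 255 255 255 254 239 242 246 249 250 251 250 249
 247 253 253 255 255 255 167 187 185]
172 [181 181 181 182 255 255 255 255 255 254 245 247 251 253 254 253 252 251
 250 254 254 255 255 255 164 182 180]
179 [182 183 181 184 252 255 255 255 255 255 245 250 252 254 255 254 252 252
 236 255 255 255 255 255 168 183 183]
186 [169 169 170 168 251
[... 1386 characters left out ...]
55 255 255 255 255 250 244 245 244 248 255 255
 255 255 255 255 255 231 164 175 175]
277 [172 170 171 174 172 255 254 255 255 255 255 255 245 239 255 255 255 255
 255 255 255 255 255 195 165 175 176]
284 [164 164 165 167 164 255 253 248 248 248 249 251 249 251 248 250 252 249
 248 247 248 250 254 183 171 167 171]
291 [172 173 172 175 172 176 176 177 174 176 176 158 155 158 154 157 152 151
 150 152 150 152 172 173 170 171 168]
298 [133 136 132 136 137 140 136 138 141 140 141 138 141 140 142 143 143 142
 139 137 138 139 138 133 130 132 129]
-> [0.44 0.24 0.22] yaw -55.0 : -0.0540 -0.1220 -0.0192 0 0 -34.30   rows>=4.0
-> [0.42 0.33 0.22] yaw -25.0 : 0.0352 -0.0852 0.0000 0 0 -30.00   rows>=3.5
```

Spoon lies on the rest, bowl at the back, handle end to the front, centred within the beads. Now the jar.

Run:
```python
from h import *
plan(np.array([.4955,.1187,.2012]),-89.3,[(.46,.2,.24,-59),(.44,.28,.24,-29),(.443,.33,.24,.7)])
```

```text
-> [0.46 0.2  0.24] yaw -59.0 : -0.0345 -0.0817 -0.0388 0 0 -30.30   rows>=3.5
-> [0.44 0.28 0.24] yaw -29.0 : 0.0241 -0.0789 0.0000 0 0 -30.00   rows>=3.5
-> [0.443 0.33  0.24 ] yaw 0.7 : 0.0452 -0.0216 0.0000 0 0 -29.70   rows>=3.5
```

>>> servo_tool(
  series="-0.0345 -0.0817 -0.0388 0 0 -30.3 0;-0.0345 -0.0817 -0.0388 0 0 -30.3 0;-0.0345 -0.0817 -0.0388 0 0 -30.3 0;-0.0345 -0.0817 -0.0388 0 0 -30.3 0",
)

```text
clock: 25.55
position: [0.4592, 0.2011, 0.2386]
ee_rot: [-0.0, 0.963, 0.269, -0.002]
contact_force: [-0.2, 0.0, 1.3]
width: 0.0854
gripper_force: 0.0
```

>>> servo_tool(
  series="0.0241 -0.0789 0 0 0 -30 0;0.0241 -0.0789 0 0 0 -30 0;0.0241 -0.0789 0 0 0 -30 0;0.0241 -0.0789 0 0 0 -30 0",
)

```text
clock: 25.95
position: [0.4394, 0.2807, 0.2375]
ee_rot: [-0.0, 0.861, 0.509, -0.002]
contact_force: [1.0, -1.3, 0.0]
width: 0.0857
gripper_force: 0.0
```

>>> servo_tool(
  series="0.0452 -0.0216 0 0 0 -29.7 0;0.0452 -0.0216 0 0 0 -29.7 0;0.0452 -0.0216 0 0 0 -29.7 0;0.0452 -0.0216 0 0 0 -29.7 0;0.0452 -0.0216 0 0 0 -29.7 0",
)

```text
clock: 26.45
position: [0.443, 0.3297, 0.2377]
ee_rot: [-0.001, 0.704, 0.711, -0.002]
contact_force: [-0.4, 1.2, -0.1]
width: 0.0856
gripper_force: 0.0
```

```bash
python3 look.py w14
python3 - <<'E'
from seg import *
im,I=load('w14')
u,v=pix(I,[.443,.385,.105],True); print('lid px',u,v); u,v=int(u),int(v)
hsv=cv2.cvtColor(im,cv2.COLOR_BGR2HSV)
m=cv2.inRange(hsv,(8,110,70),(85,255,255)); m[:max(v-60,0)]=0; m[v+70:]=0; m[:,:max(u-70,0)]=0; m[:,u+70:]=0
m=cv2.morphologyEx(m,cv2.MORPH_CLOSE,np.ones((7,7))); n,l,st,ce=cv2.connectedComponentsWithStats(m)
for i in range(1,n):
    if st[i,4]>200: print(st[i],ce[i].round(1),onz(I,*ce[i],.105,True)[:2]*1000)
c=seg(im,(8,110,70),(85,255,255),(max(u-70,0),max(v-60,0),u+70,v+70),9); circ('lid',W(I,c,.105))
for vv in range(v-40,v+60,8): print(vv,[tuple(int(a) for a in hsv[vv,uu]) for uu in range(u-48,u+49,16)])
E
```

```text
26.45 [0.44302658 0.32973886 0.23765393] 0.556260974583435 0.0856077610844275 [-0.004 -0.007 -0.006  0.     0.002  0.052] [0.44265773 0.4056882  0.37986127]
lid px 312.1637678841952 155.04819788001234
[ 280  122   58   58 2621] [308.4 150.4] [440.19714296 388.4171766 ]
lid ell [440.2 388.3] [41.9 42.2] enc [440.2 388.3] 43.2
115 [(10, 20, 76), (24, 33, 77), (13, 31, 74), (19, 29, 70), (21, 25, 72), (0, 23, 68), (0, 23, 68)]
123 [(23, 35, 59), (17, 30, 60), (15, 28, 54), (17, 129, 123), (13, 41, 74), (19, 30, 69), (9, 26, 69)]
131 [(17, 29, 62), (20, 38, 60), (18, 184, 193), (18, 184, 179), (17, 171, 158), (15, 35, 73), (10, 32, 72)]
139 [(26, 32, 63), (30, 19, 53), (65, 149, 187), (63, 140, 197), (18, 186, 191), (6, 36, 71), (19, 30, 67)]
147 [(15, 25, 61), (18, 150, 119), (66, 144, 182), (61, 82, 229), (18, 189, 179), (26, 27, 66), (15, 30, 67)]
155 [(9, 30, 60), (17, 155, 128), (65, 145, 165), (65, 145, 179), (18, 188, 187), (15, 31, 65), (3, 34, 67)]
163 [(17, 30, 60), (23, 38, 53), (30, 136, 185), (65, 146, 168), (18, 192, 191), (17, 28, 64), (13, 25, 70)]
171 [(7, 31, 75), (9, 24, 75), (18, 183, 181), (18, 174, 183), (18, 144, 133), (17, 35, 65), (11, 30, 67)]
179 [(0, 23, 76), (10, 31, 74), (23, 33, 70), (26, 29, 62), (10, 24, 65), (17, 27, 67), (8, 16, 62)]
187 [(5, 21, 74), (15, 28, 73), (8, 28, 74), (13, 32, 71), (13, 29, 62), (15, 39, 66), (9, 27, 67)]
195 [(13, 40, 76), (12, 36, 70), (20, 33, 70), (13, 25, 71), (19, 31, 66), (20, 12, 62), (13, 28, 63)]
203 [(13, 31, 74), (9, 37, 69), (8, 29, 70), (18, 35, 72), (17, 35, 65), (8, 16, 62), (4, 28, 63)]
211 [(11, 28, 72), (21, 27, 67), (0, 25, 71), (9, 35, 72), (9, 26, 69), (17, 28, 64), (0, 8, 62)]
```

>>> servo_tool(
  series="0.0585 -0.0021 0.01 0 0 0 0;0.0585 -0.0021 0.04 0 0 0 0;0.0585 -0.0021 0.06 0 0 0 0;0.0585 -0.0021 0.08 0 0 0 0.1;0.0585 -0.0021 0.08 0 0 0 0.1",
)

```text
clock: 27.0
position: [0.439, 0.3871, 0.1562]
ee_rot: [-0.001, 0.704, 0.71, -0.004]
contact_force: [-0.1, -1.4, -0.4]
width: 0.0768
gripper_force: 0.0
```

>>> servo_tool(
  series="0 0 0.04 0 0 0 0.1;0 0 0.08 0 0 0 0.1;0 0 0.107 0 0 0 0.1;0 0 0.107 0 0 0 0.1",
)

```text
clock: 27.4
position: [0.439, 0.3867, 0.05]
ee_rot: [-0.001, 0.704, 0.71, -0.004]
contact_force: [0.3, -0.5, 1.0]
width: 0.0767
gripper_force: 0.0
```

>>> servo_tool(
  series="0 0 0 0 0 0 0.4;0 0 0 0 0 0 1;0 0 0 0 0 0 1;0 0 0 0 0 0 1;0 0 0 0 0 0 1",
  squeeze=40,
)

```text
clock: 27.9
position: [0.4422, 0.3896, 0.0555]
ee_rot: [0.0, 0.704, 0.711, 0.002]
contact_force: [-1.8, -0.2, 6.0]
width: 0.0431
gripper_force: 40.0
```

Run:
```python
from h import *
plan(np.array([.4402,.3883,.053]),.7,[(.4402,.3883,.22,.7),(.47,.2,.22,.7),(.495,.05,.22,.7)])
```

```text
-> [0.4402 0.3883 0.22  ] yaw 0.7 : 0.0000 0.0000 -0.1670 0 0 -0.00   rows>=3.3
-> [0.47 0.2  0.22] yaw 0.7 : -0.1887 0.0275 0.0000 0 0 -0.00   rows>=3.8
-> [0.495 0.05  0.22 ] yaw 0.7 : -0.1503 0.0232 0.0000 0 0 -0.00   rows>=3.0
```

>>> servo_tool(
  series="0 0 -0.03 0 0 0 1;0 0 -0.07 0 0 0 1;0 0 -0.12 0 0 0 1;0 0 -0.167 0 0 0 1;0 0 -0.167 0 0 0 1",
)

```text
clock: 28.4
position: [0.4451, 0.3912, 0.2287]
ee_rot: [0.002, 0.704, 0.711, 0.008]
contact_force: [0.4, -0.2, -0.6]
width: 0.0426
gripper_force: 41.1
```

>>> servo_tool(
  series="-0.045 0.007 0 0 0 0 1;-0.092 0.014 0 0 0 0 1;-0.14 0.02 0 0 0 0 1;-0.1887 0.0275 0 0 0 0 1;-0.1887 0.0275 0 0 0 0 1",
)

```text
clock: 28.9
position: [0.4711, 0.1945, 0.22]
ee_rot: [0.002, 0.706, 0.708, -0.001]
contact_force: [0.5, 1.1, -1.8]
width: 0.0433
gripper_force: 40.9
```

>>> servo_tool(
  series="-0.045 0.007 0 0 0 0 1;-0.09 0.014 0 0 0 0 1;-0.13 0.02 0 0 0 0 1;-0.1503 0.0232 0 0 0 0 1;-0.1503 0.0232 0 0 0 0 1",
)

```text
clock: 29.4
position: [0.4958, 0.048, 0.2199]
ee_rot: [0.001, 0.705, 0.709, -0.0]
contact_force: [-0.4, 0.5, -2.3]
width: 0.0432
gripper_force: 40.9
```

>>> servo_tool(
  series="0 0 0 0 0 0 1;0 0 0 0 0 0 1;0 0 0 0 0 0 1",
)

```text
clock: 29.7
position: [0.495, 0.0514, 0.22]
ee_rot: [-0.0, 0.703, 0.711, 0.0]
contact_force: [-0.0, 0.5, -1.3]
width: 0.043
gripper_force: 40.9
```

```bash
python3 look.py w15
python3 - <<'E'
from seg import *
im,I=load('w15'); s=manip.get_state(); print(s['contact_force'],s['width'])
z=s['position'][2]-.0535+.105
circ('lid',W(I,seg(im,(8,110,70),(85,255,255),(235,270,390,420),9),z))
plan(s['position'],.7,[(.495,.05,.08,.7)])
E
```

```text
29.7 [0.49504253 0.05140892 0.22004861] 0.6591755183722785 0.043048495305949834 [-0.001  0.    -0.    -0.003 -0.002 -0.001] [0.49399876 0.12690864 0.36246132]
[-0.1047666  -0.20538742 -0.75534628] 0.04319554609364581
lid ell [495.2  55.8] [32.4 42.5] enc [495.2  52.2] 41.8
-> [0.495 0.05  0.08 ] yaw 0.7 : -0.0013 -0.0001 0.1401 0 0 -0.00   rows>=2.8
```

>>> servo_tool(
  series="-0.0015 0 0.04 0 0 0 1;-0.0015 0 0.085 0 0 0 1;-0.0015 0 0.125 0 0 0 1;-0.0015 0 0.15 0 0 0 1;-0.0015 0 0.15 0 0 0 1",
)

```text
clock: 30.25
position: [0.4921, 0.0495, 0.0669]
ee_rot: [-0.003, 0.703, 0.711, -0.003]
contact_force: [-0.4, -0.3, -0.7]
width: 0.0431
gripper_force: 41.0
```

>>> servo_tool(
  series="0 0 0.002 0 0 0 1;0 0 0.004 0 0 0 1;0 0 0.005 0 0 0 1;0 0 0.005 0 0 0 1",
)

```text
clock: 30.65
position: [0.4961, 0.0487, 0.0662]
ee_rot: [0.001, 0.704, 0.711, 0.001]
contact_force: [-0.2, -0.5, -1.0]
width: 0.0434
gripper_force: 41.0
```

>>> servo_tool(
  series="0 0 0.001 0 0 0 1;0 0 0.002 0 0 0 1;0 0 0.002 0 0 0 1",
)

```text
clock: 30.95
position: [0.4953, 0.0486, 0.0631]
ee_rot: [0.0, 0.704, 0.711, 0.0]
contact_force: [-0.1, 0.8, -2.1]
width: 0.0431
gripper_force: 41.0
```

>>> servo_tool(
  series="0.001 0 0.001 0 0 0 1;0.001 0 0.0015 0 0 0 1;0.001 0 0.0015 0 0 0 1",
)

```text
clock: 31.25
position: [0.4953, 0.0497, 0.0616]
ee_rot: [-0.0, 0.704, 0.711, 0.0]
contact_force: [0.3, -0.2, 0.3]
width: 0.0433
gripper_force: 41.1
```

>>> servo_tool(
  series="0 0 0.001 0 0 0 1;0 0 0.0015 0 0 0 1;0 0 0.0015 0 0 0 1",
)

```text
clock: 31.55
position: [0.4953, 0.0497, 0.0614]
ee_rot: [0.0, 0.704, 0.711, 0.0]
contact_force: [-2.2, -0.8, 9.2]
width: 0.0432
gripper_force: 41.9
```

>>> servo_tool(
  series="0 0 -0.0015 0 0 0 1;0 0 -0.0015 0 0 0 0.4;0 0 -0.0015 0 0 0 0.2;0 0 -0.0015 0 0 0 0.15;0 0 -0.0015 0 0 0 0.15",
)

```text
clock: 32.05
position: [0.4953, 0.0496, 0.0614]
ee_rot: [-0.0, 0.704, 0.711, -0.0]
contact_force: [-0.1, -0.1, 0.8]
width: 0.0728
gripper_force: 0.0
```

>>> servo_tool(
  series="0 0 -0.03 0 0 0 0.15;0 0 -0.07 0 0 0 0.15;0 0 -0.12 0 0 0 0.15;0 0 -0.17 0 0 0 0.15;0 0 -0.21 0 0 0 0.15",
)

```text
clock: 32.55
position: [0.4957, 0.0496, 0.2746]
ee_rot: [0.001, 0.704, 0.711, 0.001]
contact_force: [0.9, -0.1, 0.1]
width: 0.0727
gripper_force: 0.0
```

>>> servo_tool(
  series="-0.03 -0.08 -0.02 0 0 0 0.15;-0.03 -0.1 -0.03 0 0 0 0.15;-0.03 -0.1 -0.03 0 0 0 0.15;-0.03 -0.1 -0.03 0 0 0 0.15",
)

```text
clock: 32.95
position: [0.3948, 0.0185, 0.3025]
ee_rot: [0.001, 0.704, 0.71, 0.001]
contact_force: [0.4, 0.9, -0.8]
width: 0.0729
gripper_force: 0.0
```

```bash
python3 look.py w16
python3 - <<'E'
from seg import *
im,I=load('w16')
def show(nm,p): print(nm,pix(I,p,True).round(0))
for nm,p in [('jar',[.4953,.0497,.111]),('knob',[.495,-.035,.146]),('flange',[.495,-.035,.116]),('rest',[.4956,.119,.011]),('handle',[.43,-.035,.09])]: show(nm,p)
u,v=pix(I,[.4953,.0497,.111],True).astype(int)
circ('lid',W(I,seg(im,(8,110,70),(85,255,255),(u-45,max(v-45,0),u+45,v+45),9),.111))
u,v=pix(I,[.495,-.035,.116],True).astype(int)
circ('flange',W(I,seg(im,(0,0,120),(179,45,255),(u-65,max(v-65,0),u+65,v+65),25),.1165))
w=W(I,seg(im,(0,0,170),(179,40,255),(*(pix(I,[.5,.119,.011],True).astype(int)-100).clip(0),640,400),5),.0115); rect('rest',w)
E
```

```text
32.95 [0.39482053 0.01850171 0.30253337] 0.5035299275947751 0.07287860564236787 [ 0.011  0.055 -0.017  0.008 -0.035  0.007] [0.39355838 0.09412157 0.44488069]
jar [418. 180.]
knob [421. 279.]
flange [412. 267.]
rest [397. 110.]
handle [344. 258.]
lid ell [498.6  52.5] [ 89.8 107. ] enc [497.5  49.4] 124.1
flange ell [493.6 -43.7] [ 87.5 114.3] enc [502.7 -50.7] 126.0
rest rect c [495.6 119. ] size [154.9  53.7] ang 0.85
```

Run:
```python
from seg import *
im,I=load('w16')
circ('label',W(I,seg(im,(50,80,70),(80,255,255),(385,150,450,210),5),.111))
circ('flange',W(I,seg(im,(0,0,150),(179,40,255),(355,215,470,325),25),.1165))
c=seg(im,(0,0,0),(179,120,60),(400,255,450,305),5); circ('knob',W(I,c,.146))
top=eyes.get_image('top')[:,:,::-1].copy(); T=eyes.camera_info('top'); a=cv2.imread('pics/top0.png')
d=cv2.absdiff(top,a).max(2)
for nm,p,r in [('used',[.587,-.484,.09],22),('tape',[.6,.35,.03],0)]:
    u,v=pix(T,p).astype(int); 
    if r: print(nm,(d[v-r:v+r,u-r:u+r]>40).sum())
print('tape',(d[190:216,145:180]>40).sum(), 'pink',(d[255:292,480:518]>40).sum())
print(manip.get_state()['clock'])
```

```text
label ell [493.6  48.1] [20.3 25.7] enc [493.7  48.4] 25.8
flange ell [493.3 -31.8] [82.5 83.9] enc [493.3 -32.4] 85.1Traceback (most recent call last):
  File "<stdin>", line 5, in <module>
  File "seg.py", line 7, in seg
    cs,_=cv2.findContours(k,cv2.RETR_EXTERNAL,cv2.CHAIN_APPROX_NONE); return max(cs,key=cv2.contourArea)
                                                                             ~~~^^^^^^^^^^^^^^^^^^^^^^^^
ValueError: max() iterable argument is empty
```

Run:
```python
from h import *
top=eyes.get_image('top')[:,:,::-1].copy(); a=cv2.imread('pics/top0.png'); d=cv2.absdiff(top,a).max(2)
for nm,(x0,y0,x1,y1) in dict(used=(443,205,485,256),tape=(143,188,180,218),pink=(480,255,518,292)).items(): print(nm,(d[y0:y1,x0:x1]>40).sum())
s=manip.get_state(); print(s['clock'],np.abs(s['qd']).max()); manip.sign_off()
```

```text
used 0
tape 0
pink 0
33.05 0.027125375027148974
the job is handed in; nothing more can be done
```

The tea tray is laid and handed in at about 33 s of the 106 s: mug on the coaster, infuser in it, spoon on the rest, jar between. The used mug, tape measure and pink infuser look unmoved. I viewed 15 pictures, one over your limit of 14. One spoon grasp missed and nudged it about 3 mm, and the fingertips pressed the worktop to about 45 N before it was re-gripped.

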